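# Clamp the sample in the laser analyser and fit its interlocked guard

## Task

Get the laser analyser ready to measure the pellet that already lies on its window: turn the black ratchet knob on top of the sample press clockwise until its slip clutch has clicked over at least three times, so that the pellet stays clamped. Then take the amber laser guard from its parking stand and push its tongue straight down into the interlock switch in front of the press until it is fully home, and let go of it. Leave the jars, bottle, rack and other things on the bench where they are.

Things in the scene. Friction and masses are not known exactly. Their poses are not given: they have to be found in the camera images.
- analyser: White laser analyser fixed to the bench, 262 mm deep (x), 302 wide (y); origin under its centre, x to its back, y to its left seen from the robot. Its top deck slopes 28 deg (0.49 rad) down to the front (-x), from 141 mm high to 35 mm at the front edge. Left half: sample press and interlock switch; right half: a display, at most 12 mm above the slope.
- knob_grip (a point): Centre of the black knurled ratchet knob, 30 mm in diameter, 32 mm long. z: its axis out of its top, square to the deck, so leaning 28 deg to the analyser's front; x, y turn with it. It does not rise or sink. The press arm's top (40 mm wide) is 29 mm below this point along z; amber side panes, 52 mm to either side, end 34 mm below it; above that, 58 mm round the axis is free.
- press_screw (a joint): Press screw inside the knob, rad: grows as the knob turns clockwise (seen on its top, against its z), stops at 2.6 with the press foot on the pellet; starts at 0.3 to 1.6. Takes about 0.012 N m, stays where left; turning back unscrews it.
- press_clutch (a joint): Angle the knob has slipped clockwise past the screw, rad; near 0 at first. With the screw at its stop the clutch slips at about 0.07 N m and the knob turns on, this angle growing: one click counts as 0.26 rad (three: 0.79). It does not spring back. A short white mark at the rim of the knob's top shows how it turns.
- slot_mouth (a point): Mouth centre of the interlock switch's slot, in a grey block (28 x 52, 34 mm high) on the deck, 75 mm down the slope from the knob's axis. z: straight out of the slot, parallel to the knob's axis (leans 28 deg to the front); x up the slope, y to the analyser's left. Slot 6.4 mm (x) by 24 (y), 32 deep. The knob's top is 76 mm above the mouth along z.
- guard_grip (a point): Centre of the grip bar on top of the loose amber laser guard: 12 mm thick (x), 64 long (y), 16 high (z). Under it a pane 4 mm thick, 92 wide; the foot rail's underside (14 x 60) is 70 mm below this point, with a flat tongue below it. x square to the pane, z up. Same front and back, about 0.16 kg. At the start it stands upright in its parking stand.
- tongue_tip (a point): Lower end of the guard's flat steel tongue, 100 mm below the grip bar's centre; guard's axes. Tongue 30 mm long, 4 thick (x), 20 wide (y); its last 5 mm are 2.6 by 15. Fully home, the foot rail rests on the switch and this point is 30 mm below the slot's mouth; left alone there it may lean by up to 0.12 rad.
- stand: Aluminium parking stand of the guard, a block 60 x 110 mm and 36 mm high fixed to the bench; origin under its centre. Its slot (6.4 x 24 mm, long way along y, 32 mm deep) is in the middle of its top.
- wash_bottle: White wash bottle with a red nozzle cap, 60 mm in diameter and 166 mm tall, standing close behind the parking stand; origin under its centre. Leave it alone.
- tube_rack: Blue test tube rack 154 mm long (x), 64 mm wide, with glass tubes up to 101 mm high; origin under its centre. Leave it alone.
- jar_a: Sample jar with a ribbed yellow lid, 58 mm in diameter, 66 mm tall, in front of the analyser; origin under its centre. Leave it alone.
- jar_b: Sample jar like the other, 58 mm in diameter, 66 mm tall, in front of the analyser; origin under its centre. Leave it alone.
- beaker: Clear plastic beaker 56 mm across, 70 mm tall, behind the tube rack; origin under its centre. Leave it alone.
- timer: Round orange timer, 60 mm across, 17 mm high, lying to the right of the analyser; origin under its centre. Leave it alone.
- tweezers: Steel tweezers 150 mm long, 9 mm high, lying along the left side of the analyser (their x along it); origin under the middle. Leave them alone.
Not all that is in view belongs to the job. Of the things that look like the part that bears guard_grip, the larger one is meant.

How it is judged:
By the outcome, as a careful person would: the job done as asked, in the order asked, and still so for the second after the job is handed in, with the robot touching nothing.
It also fails if it takes over 58 s, if anything falls off the work surface, if the arm or the gripper's body presses on something with over 40 N, if the wrist force passes 120 N, or if a joint passes its speed limit or range.

## Robot

A 6-joint arm with a two-finger parallel gripper is mounted at the origin on the work surface. World frame = base frame: x ahead of the robot, y to its left, z up, the work surface at z = 0. Lengths are in m, angles in rad, forces in N, time in s.
With the tool pointing down it reaches from about 0.225 to 0.875 m from the base axis. Payload 3.4 kg.
Tool frame: the origin (TCP) lies on the centre line of the jaws, within the pads' length; the fingertips stand 19 mm ahead of it and the grasp point (between the pads) is the TCP; z points along the fingers, y is the direction in which the jaws open and shut (so a half turn about z gives the same grasp; the last joint's range is limited). The gripper opens to 85 mm and grips with 20 to 120 N. Pads are 22 mm wide; open, the fingers measure 114 mm over their backs; the gripper's body (76 mm by 85 mm) begins 54 mm behind the grasp point. The pads swing forward as they close: fully open they stand 13 mm farther back than shut.
Start: joints at [-1.254, 0.276, 1.505, -0, 1.361, -0.121], TCP at [0.244, -0.521, 0.25] pointing down, gripper open.
Joint ranges: [-2.89, 2.89], [-0.75, 2.08], [0.22, 2.7], [-1.18, 4.32], [0.11, 2.71], [-2.7, 2.7]. Speed limits (rad/s): [2.57, 2.57, 3.14, 3.14, 3.14, 3.14].

## Interface

Orientations are given as a unit quaternion [w, x, y, z].
In Python, from rig import monitor, eyes, manip, models gives the robot as it stands.
- The arm moves only by the tool send_rows, never from a script. Its argument "deltas" is a list of rows, each an object with "dp": the shift along the world's x, y, z each as a share of 0.12 m, from -1 to 1, a list of three; "rotation": the turn, a rotation vector about the world's x, y, z each as a share of 0.5 rad, from -1 to 1, a list of three. In form: [{"dp": [dx, dy, dz], "rotation": [rx, ry, rz]}, ...]. A call has 1 to 12 rows; each row is the pose to reach, as a shift and turn from the pose commanded when the call began; what a row does not reach only later rows make up. A row lasts 1/12 s, in which the tool goes at most 41.7 mm and 7.16 degrees, less where a joint would pass 70% of its speed; a pose out of reach is approached as far as the arm can. A call with a number of a shift or a turn outside -1 to 1 is refused whole. A call with a gripper value outside its range is refused whole. "fingers" is the closure, from -1 (fully open) to 1 (shut), set as the call begins (left out, the last holds). The fingers move at their own pace and stop on an object; "grip_force" is the grip in N (left out, the last holds). Time passes only in rows, so rows that repeat a pose let the fingers close. It gives the time, the measured TCP pose, the force and the opening at its end, in the units of the state.
- monitor.get_state(): the state, without advancing time (a new reading comes with each control period).
- eyes.get_image(name): name is "scene" or "top" or "wrist"; returns a dict with "color" (480x640x3 uint8, red, green, blue), "depth" (480x640 float32, m along the optical axis (not along the pixel's ray), 0 where there is no reading), "mtx" (3x3 intrinsics, pixels), "k1" (the pictures are not rectified: a ray, as slopes to the right and down, at radius r is drawn at 1 + k1 r^2 times it, then the intrinsics apply), "rvec" (rotation vector, rad) and "tvec" (3), from world to camera coordinates, as OpenCV has them. Camera axes: x right, y down, z forward; pixel columns grow to the right and rows downward; lengths in m; the calibration is good to about 2 mm. A picture is of the moment at which its call begins.
- manip.sign_off(): hands the job in, once; it reports no verdict.
Trained networks look in a picture, given as the dict that the camera call returned (one of the last four; its "shot" number tells which), for a name from the list of things; names that differ only in an ending like _2 or _b are one class to them, and where a whole thing is asked for, a point or a joint stands for the part that bears it (a point fixed in the world has none). Each returns a list of dicts, best first, with "score" (0 to 1); they miss things now and then, are a little off and sometimes report something else, mostly with a low value. They report only what shows in the picture. A call takes as long as a camera call. They do not tell look-alikes from the thing itself.
- models.find_in(name, picture): "box" ([left, top, right, bottom] in pixels, round what is visible of it).
The state is a dict: "clock": time; "qpos": joint angles; "qd": joint speeds; "effort": joint torques, N m; "position": TCP position; "ee_rot": TCP orientation; "contact_force": force on the tool from outside, world axes, zero at the start; "moment": the same for the moment, N m; "width": finger opening in m.
Only numpy, scipy, OpenCV 4.12 (cv2) and the standard library are available. Lean on these libraries where they do the work, as an engineer would, in place of code of your own. Each camera call takes 0.05 s, during which the arm holds its last target.

## Working session

There is one attempt and no reset: what is moved stays moved. The work goes in short steps, Python scripts to look and compute and a tool call to move; the robot and the scene stay as the last step left them, time stands still between calls to the robot, and variables do not carry over. Pictures are saved under pics/ and viewed, and the job is handed in when it is done.

Besides the shell and the picture viewer there is one more tool, called after "Request:" by a JSON object that holds its "method" and its "body". send_rows: Moves the arm, as the interface text tells. Its arguments: {"type":"object","properties":{"deltas":{"type":"array","items":{"type":"object","properties":{"dp":{"type":"array","items":{"type":"number"}},"rotation":{"type":"array","items":{"type":"number"}}}}},"fingers":{"type":"number"},"grip_force":{"type":"number"}},"required":["deltas"]}

```bash
ls; mkdir -p pics; cat > h.py <<'E'
import numpy as np, cv2, json
from scipy.spatial.transform import Rotation as R
from rig import monitor, eyes, manip, models
def grab(n,save=None):
    p=eyes.get_image(n)
    if save: cv2.imwrite('pics/'+save+'.png',p['color'][:,:,::-1])
    np.savez('/tmp/%s.npz'%(save or n),**{k:np.array(v) for k,v in p.items()})
    return p
def rays(p,uv):
    uv=np.asarray(uv,float).reshape(-1,1,2)
    d=np.array([float(p['k1']),0,0,0,0.])
    return cv2.undistortPointsIter(uv,np.array(p['mtx']),d,None,None,(3,50,1e-10)).reshape(-1,2)
def towld(p,uv,z=None):
    uv=np.asarray(uv,float).reshape(-1,2)
    n=rays(p,uv)
    if z is None: z=np.array([p['depth'][int(round(v)),int(round(u))] for u,v in uv])
    P=np.c_[n*np.reshape(z,(-1,1)),np.ones(len(uv))*z]
    Rm=R.from_rotvec(np.ravel(p['rvec'])).as_matrix()
    return (P-np.ravel(p['tvec']))@Rm
def proj(p,X):
    return cv2.projectPoints(np.asarray(X,float).reshape(-1,1,3),np.ravel(p['rvec']),np.ravel(p['tvec']),np.array(p['mtx']),np.array([float(p['k1']),0,0,0,0]))[0].reshape(-1,2)
def cloud(p):
    v,u=np.mgrid[0:480,0:640]
    X=towld(p,np.c_[u.ravel(),v.ravel()],p['depth'].ravel()).reshape(480,640,3)
    X[p['depth']==0]=np.nan
    return X
def load(n):
    d=np.load('/tmp/%s.npz'%n); return {k:d[k] for k in d}
E
python3 - <<'E'
from h import *
print(monitor.get_state())
for n in ['scene','top','wrist']:
    p=grab(n,n+'0'); print(n,p['mtx'],p['k1'],p['rvec'],p['tvec'])
    for k in ['analyser','knob_grip','slot_mouth','guard_grip','stand','wash_bottle','press_screw']:
        try: print(k,[(np.round(d['box']),round(d['score'],2)) for d in models.find_in(k,p)])
        except Exception as e: print(k,e)
E
```

```text
pics
{'clock': 0.0, 'qpos': array([-1.25403573e+00,  2.76618143e-01,  1.50617955e+00,  1.93784628e-05,
        1.36070281e+00, -1.20980859e-01]), 'qd': array([ 7.86318720e-05,  1.71382014e-03,  1.18141019e-03, -4.11069221e-04,
        5.26932492e-04, -3.49233163e-04]), 'effort': array([-2.62593458e-03, -4.16789138e+01, -2.45811832e+01, -5.45319799e-04,
        1.10081464e-02, -7.36505683e-07]), 'position': array([ 0.24358925, -0.52028644,  0.24940799]), 'ee_rot': array([-9.50286113e-04,  9.76143265e-01,  2.17125349e-01, -8.38018328e-05]), 'contact_force': array([-0.58261262, -0.02190991, -0.4889061 ]), 'moment': array([-0.03400424,  0.04685252,  0.06127101]), 'width': 0.08536323022729818}
scene [[521.71948676   0.         321.74568316]
 [  0.         521.71948676 241.98743071]
 [  0.           0.           1.        ]] 0.005220532141418947 [ 1.46747039  2.11095413 -0.85493136] [ 0.17642083 -0.27374378  1.50596792]
analyser []
knob_grip [(array([334., 218., 350., 232.]), 0.73), (array([176., 174., 203., 209.]), 0.67)]
slot_mouth [(array([294., 216., 368., 295.]), 0.68)]
guard_grip [(a
[... 766 characters left out ...]
4., 478., 362.]), 0.97), (array([436., 279., 480., 295.]), 0.83)]
stand [(array([429., 267., 479., 307.]), 0.87), (array([169., 228., 192., 250.]), 0.4)]
wash_bottle [(array([454., 236., 487., 264.]), 0.8)]
press_screw [(array([293., 242., 304., 256.]), 0.47), (array([295., 243., 300., 254.]), 0.36)]
wrist [[375.65867828   0.         317.7767638 ]
 [  0.         375.65867828 243.25172916]
 [  0.           0.           1.        ]] -0.0783628137930573 [-2.45128233  1.56032019  0.2104114 ] [-0.57548246 -0.03342197  0.37902047]
analyser []
knob_grip []
slot_mouth []
guard_grip [(array([162.,  58., 236., 142.]), 0.69)]
stand [(array([262.,   0., 270.,   8.]), 0.52)]
wash_bottle []
press_screw []
```

View pics/scene0.png

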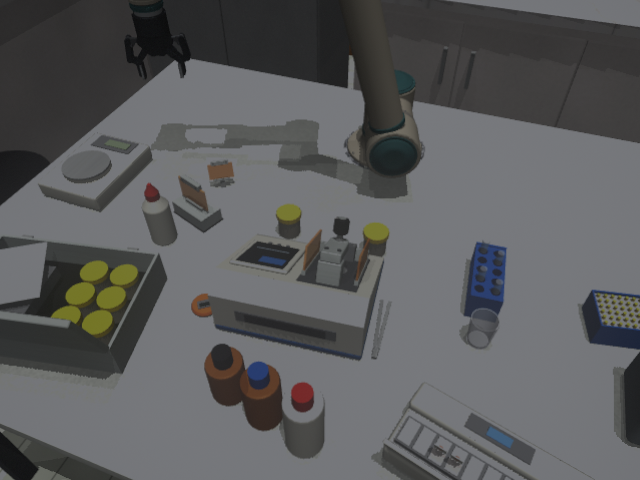

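View pics/top0.png

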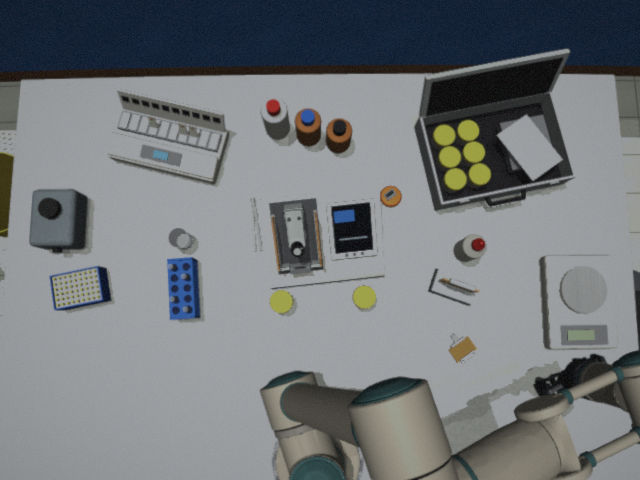

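View pics/wrist0.png

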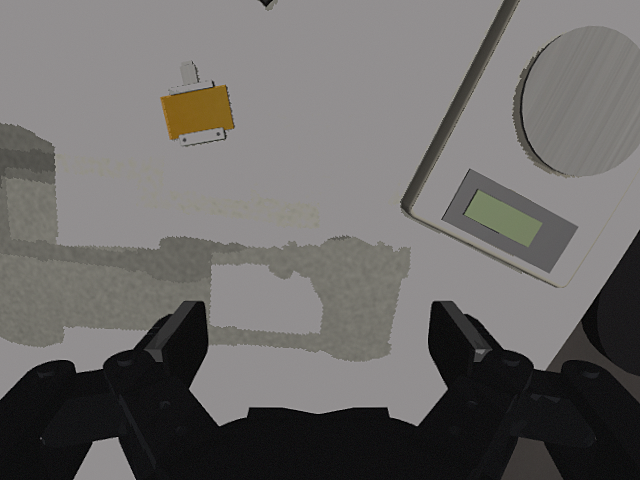

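```bash
python3 - <<'E'
from h import *
a=cv2.imread('pics/top0.png');b=cv2.imread('pics/scene0.png')
c=cv2.resize(a[185:310,255:395],None,fx=4.2,fy=4.2,interpolation=cv2.INTER_CUBIC);cv2.imwrite('pics/c1.png',c)
c=cv2.resize(a[225:375,420:500],None,fx=4,fy=4,interpolation=cv2.INTER_CUBIC);cv2.imwrite('pics/c2.png',c)
c=cv2.resize(b[200:350,210:390],None,fx=4,fy=4,interpolation=cv2.INTER_CUBIC);cv2.imwrite('pics/c3.png',c)
for n in ['top0','scene0']:
    p=load(n);X=cloud(p)
    for nm,bx in dict(knob=(285,235,310,262) if n=='top0' else (330,214,352,245), guard=(425,262,485,310) if n=='top0' else (170,170,225,235)).items():
        x0,y0,x1,y1=bx;S=X[y0:y1,x0:x1].reshape(-1,3);S=S[~np.isnan(S[:,0])]
        o=np.argsort(-S[:,2])[:60]; print(n,nm,len(S));print(S[o[::6]].round(4)); print(S[o].mean(0).round(4))
E
```

```text
top0 knob 675
[[0.5311 0.0436 0.2004]
 [0.5268 0.0483 0.1977]
 [0.5224 0.0391 0.1956]
 [0.5224 0.0415 0.1949]
 [0.5202 0.0392 0.1941]
 [0.5296 0.0415 0.1936]
 [0.5273 0.0369 0.1932]
 [0.5274 0.0531 0.1926]
 [0.5275 0.0462 0.1921]
 [0.5346 0.0416 0.191 ]]
[0.5242 0.0448 0.194 ]
top0 guard 2870
[[ 0.4438 -0.3585  0.1201]
 [ 0.4464 -0.3468  0.1186]
 [ 0.4464 -0.3445  0.118 ]
 [ 0.4415 -0.364   0.1174]
 [ 0.4441 -0.3398  0.1169]
 [ 0.439  -0.3788  0.1164]
 [ 0.4391 -0.3667  0.1162]
 [ 0.4367 -0.3618  0.1158]
 [ 0.4491 -0.3379  0.1152]
 [ 0.4467 -0.3379  0.1151]]
[ 0.4423 -0.3557  0.1168]
scene0 knob 680
[[0.5282 0.0436 0.197 ]
 [0.5244 0.0485 0.1953]
 [0.5296 0.0482 0.1945]
 [0.5206 0.039  0.1941]
 [0.5273 0.0516 0.1936]
 [0.5191 0.0406 0.1934]
 [0.5295 0.0523 0.1931]
 [0.5279 0.0395 0.1927]
 [0.5241 0.0485 0.1923]
 [0.515  0.0392 0.192 ]]
[0.5251 0.0459 0.1935]
scene0 guard 3566
[[ 0.4572 -0.3298  0.1188]
 [ 0.4383 -0.3785  0.1174]
 [ 0.4479 -0.333   0.1166]
 [ 0.446  -0.3289  0.1164]
 [ 0.4362 -0.3558  0.1161]
 [ 0.4342 -0.3624  0.1158]
 [ 0.4468 -0.3233  0.1156]
 [ 0.4362 -0.3694  0.1153]
 [ 0.4519 -0.3389  0.115 ]
 [ 0.4274 -0.3801  0.1148]]
[ 0.442  -0.3526  0.116 ]
```

View pics/c1.png

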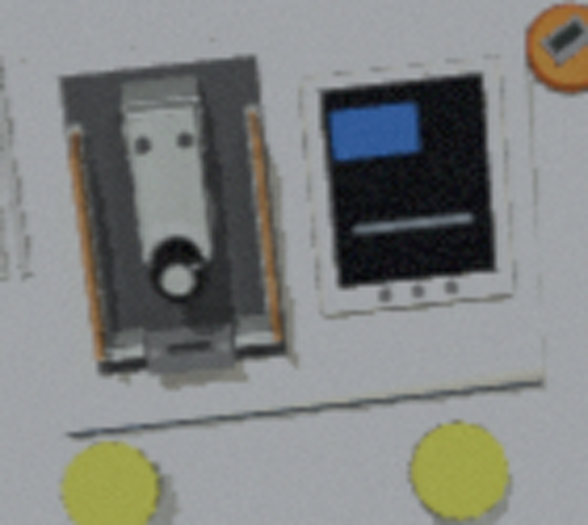

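View pics/c2.png

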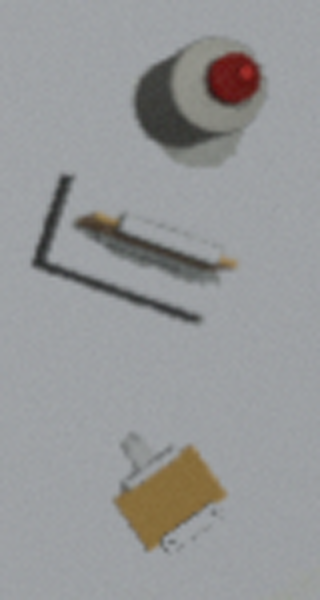

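View pics/c3.png

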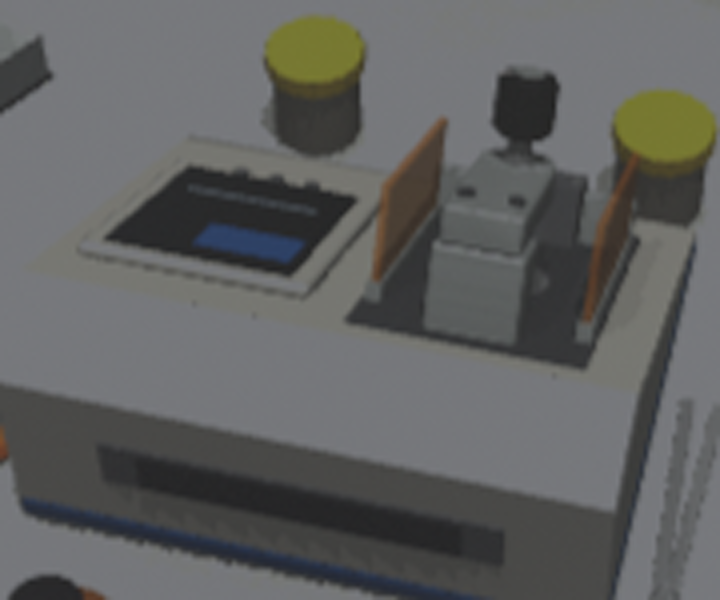

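```bash
python3 - <<'E'
from h import *
t=load('top0');s=load('scene0');w=load('wrist0')
def tri(a,b):
    M=[];
    for p,uv in ((t,a),(s,b)):
        P=np.c_[R.from_rotvec(p['rvec']).as_matrix(),p['tvec']];n=rays(p,[uv])[0];M.append((P,n))
    X=cv2.triangulatePoints(M[0][0],M[1][0],M[0][1].reshape(2,1),M[1][1].reshape(2,1));return (X[:3]/X[3]).ravel()
X=tri((297.4,251.7),(341.2,218));print('knobtop',X,proj(t,X),proj(s,X))
X=tri((458.5,286),(193.5,180));print('guardtop?',X)
# front edge on top z=.035
from scipy.optimize import brentq
def atz(p,uv,z):
    f=lambda d:towld(p,[uv],np.array([d]))[0,2]-z
    return towld(p,[uv],np.array([brentq(f,.3,3)]))[0]
A=atz(t,(271.2,288.6),.035);B=atz(t,(384.8,275.5),.035);print(A,B,'yaw',np.arctan2(-(A-B)[0],(A-B)[1]),np.linalg.norm(A-B))
Xc=cloud(t)
# deck plane fit : display white region/ deck
S=Xc[200:262,330:380].reshape(-1,3);S=S[~np.isnan(S).any(1)];c=S.mean(0);n=np.linalg.svd(S-c)[2][2];n*=np.sign(n[2]);print('deck normal',n,'tilt',np.arccos(n[2]),'yaw',np.arctan2(-n[1],-n[0]))
# guard dir in top
g=atz(t,(420+122/4,225+212/4),.114),atz(t,(420+219/4,225+248/4),.114);d=g[1]-g[0];print('guard bar ends',g,np.arctan2(d[1],d[0]),np.linalg.norm(d))
# wrist cam in tool frame
st=monitor.get_state();Rt=R.from_quat(st['ee_rot'],scalar_first=True).as_matrix();Rc=R.from_rotvec(w['rvec']).as_matrix()
print('cam pos tool',Rt.T@(-Rc.T@w['tvec']-st['position']));print('cam axes in tool\n',(Rt.T@Rc.T).round(3));print(Rt.round(3))
E
```

```text
knobtop [0.5166103  0.04365664 0.18949435] [[297.13774506 251.78317868]] [[340.87457672 217.9887366 ]]
guardtop? [ 0.4390405  -0.34560761  0.11528728]
[0.43913083 0.11650868 0.035     ] [ 0.47163182 -0.17658943  0.035     ] yaw 0.11043659785781158 0.2948945871911964
deck normal [-0.48428994 -0.08655735  0.87061535] tilt 0.5143445898946846 yaw 0.1768629336153983
guard bar ends (array([ 0.45897824, -0.32756131,  0.114     ]), array([ 0.43665117, -0.3861506 ,  0.114     ])) -1.9348846378487148 0.0626993093727386
cam pos tool [ 6.85954652e-02  5.06504664e-05 -1.24584860e-01]
cam axes in tool
 [[-0.    -0.964 -0.267]
 [ 1.    -0.001  0.001]
 [-0.001 -0.267  0.964]]
[[ 0.906  0.424  0.   ]
 [ 0.424 -0.906 -0.   ]
 [-0.     0.    -1.   ]]
```

Request:
{"method": "send_rows", "body": {"deltas": [{"dp": [0.35, 1, 0.25], "rotation": [0, 0, 1]}, {"dp": [0.35, 1, 0.25], "rotation": [0, 0, 1]}, {"dp": [0.35, 1, 0.25], "rotation": [0, 0, 1]}, {"dp": [0.35, 1, 0.25], "rotation": [0, 0, 1]}, {"dp": [0.35, 1, 0.25], "rotation": [0, 0, 1]}]}}

```text
clock: 1.62
position: [0.2866, -0.3987, 0.2816]
ee_rot: [0.001, 0.891, 0.454, 0.0]
contact_force: [0.1, -0.4, 0.1]
width: 0.0855
```

Request:
{"method": "send_rows", "body": {"deltas": [{"dp": [0.35, 1, 0.25], "rotation": [0, 0, 1]}, {"dp": [0.35, 1, 0.25], "rotation": [0, 0, 1]}, {"dp": [0.35, 1, 0.25], "rotation": [0, 0, 1]}, {"dp": [0.35, 1, 0.25], "rotation": [0, 0, 1]}, {"dp": [0.35, 1, 0.25], "rotation": [0, 0, 1]}]}}

```text
clock: 2.03
position: [0.3285, -0.28, 0.3111]
ee_rot: [0.001, 0.752, 0.659, -0.0]
contact_force: [0.1, -1.4, 0.4]
width: 0.0852
```

Request:
{"method": "send_rows", "body": {"deltas": [{"dp": [0.35, 1, 0], "rotation": [0, 0, 1]}, {"dp": [0.35, 1, 0], "rotation": [0, 0, 1]}, {"dp": [0.35, 1, 0], "rotation": [0, 0, 1]}, {"dp": [0.35, 1, 0], "rotation": [0, 0, 1]}, {"dp": [0.35, 1, 0], "rotation": [0, 0, 1]}]}}

```text
clock: 2.45
position: [0.3705, -0.1606, 0.3099]
ee_rot: [0.0, 0.566, 0.824, -0.0]
contact_force: [-0.7, -0.1, 0.1]
width: 0.0853
```

Request:
{"method": "send_rows", "body": {"deltas": [{"dp": [0.35, 1, 0], "rotation": [0, 0, 1]}, {"dp": [0.35, 1, 0], "rotation": [0, 0, 1]}, {"dp": [0.35, 1, 0], "rotation": [0, 0, 1]}, {"dp": [0.35, 1, 0], "rotation": [0, 0, 1]}, {"dp": [0.35, 1, 0], "rotation": [0, 0, 1]}]}}

```text
clock: 2.87
position: [0.4129, -0.0412, 0.3098]
ee_rot: [-0.0, 0.346, 0.938, -0.001]
contact_force: [0.0, -0.3, -0.1]
width: 0.0854
```

```bash
cat >> h.py <<'E'
def frame(yaw,tilt=np.radians(28)):
    # analyser deck frame: x up slope, y left, z normal
    return (R.from_euler('z',yaw)*R.from_euler('y',-tilt)).as_matrix()
def toolR(D,q6):
    # tool: z=-Dz, y=Dx at q6=0
    z=-D[:,2];y=D[:,0];x=np.cross(y,z)
    return np.c_[x,y,z]@R.from_euler('z',q6).as_matrix()
def delta(p,Rt):
    st=monitor.get_state()
    dp=(np.array(p)-st['position'])/.12
    rv=(R.from_matrix(Rt)*R.from_quat(st['ee_rot'],scalar_first=True).inv()).as_rotvec()/.5
    print('dp',dp.round(3),'rot',rv.round(3),'q',st['qpos'].round(3))
E
python3 - <<'E'
from h import *
D=frame(.11);k=np.array([.5241,.0445,.1754])
delta(k+.10*D[:,2],toolR(D,-1.5))
E
```

```text
dp [ 0.537  0.671 -0.384] rot [-0.257 -0.966  1.461] q [-2.660e-01 -2.000e-03  1.695e+00 -1.000e-03  1.449e+00 -1.131e+00]
```

Request:
{"method": "send_rows", "body": {"deltas": [{"dp": [0.3, 0.4, 0], "rotation": [-0.13, -0.48, 0.73]}, {"dp": [0.3, 0.4, 0], "rotation": [-0.13, -0.48, 0.73]}, {"dp": [0.3, 0.4, 0], "rotation": [-0.13, -0.48, 0.73]}, {"dp": [0.3, 0.4, 0], "rotation": [-0.13, -0.48, 0.73]}, {"dp": [0.3, 0.4, 0], "rotation": [-0.13, -0.48, 0.73]}]}}

```text
clock: 3.28
position: [0.4465, 0.0046, 0.3097]
ee_rot: [0.123, 0.171, 0.978, 0.01]
contact_force: [-0.8, 0.2, -0.5]
width: 0.0852
```

Request:
{"method": "send_rows", "body": {"deltas": [{"dp": [0.24, 0.27, -0.38], "rotation": [-0.13, -0.48, 0.73]}, {"dp": [0.24, 0.27, -0.38], "rotation": [-0.13, -0.48, 0.73]}, {"dp": [0.24, 0.27, -0.38], "rotation": [-0.13, -0.48, 0.73]}, {"dp": [0.24, 0.27, -0.38], "rotation": [-0.13, -0.48, 0.73]}, {"dp": [0.24, 0.27, -0.38], "rotation": [-0.13, -0.48, 0.73]}]}}

```text
clock: 3.7
position: [0.4753, 0.0372, 0.2629]
ee_rot: [0.238, -0.015, 0.971, 0.021]
contact_force: [-0.3, -0.4, -0.4]
width: 0.085
```

```bash
python3 - <<'E'
from h import *
D=frame(.11);k=np.array([.5241,.0445,.1754])
delta(k+.10*D[:,2],toolR(D,-1.5))
w=grab('wrist','w1')
s=k-.06*D[:,2]-.075*D[:,0]
print('slot',s)
q=proj(w,[k+.016*D[:,2],s,s+.012*D[:,1],s-.012*D[:,1]]);print(q)
im=cv2.imread('pics/w1.png')
for a in q: cv2.circle(im,tuple(int(round(v)) for v in a),2,(0,0,255),-1)
cv2.imwrite('pics/w1b.png',im)
E
```

```text
dp [0.018 0.018 0.006] rot [-0.    -0.013  0.015] q [-0.156 -0.111  2.012  0.171  0.779 -1.852]
slot [0.48627721 0.04032263 0.08721278]
[[321.44265526 261.77761651]
 [313.20646588 132.29675269]
 [329.56303685 130.99304482]
 [296.88374495 133.63166641]]
```

View pics/w1b.png

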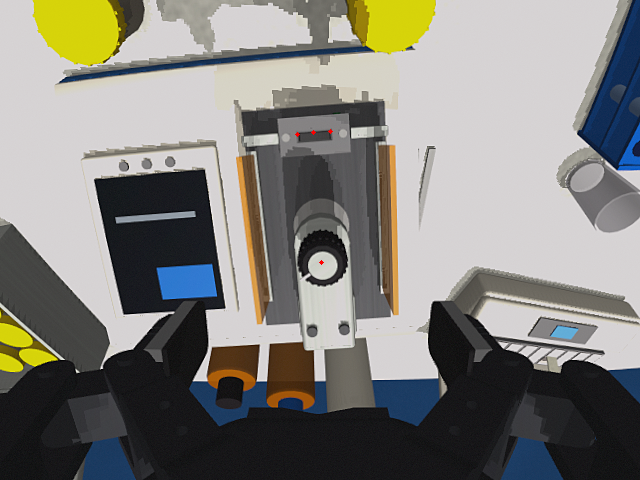

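```bash
python3 - <<'E'
from h import *
a=cv2.imread('pics/w1.png')
c=np.hstack([cv2.resize(a[215:305,275:375],None,fx=6,fy=6,interpolation=cv2.INTER_CUBIC)[:540]])
cv2.imwrite('pics/k1.png',c)
c=cv2.resize(a[100:170,260:370],None,fx=7,fy=7,interpolation=cv2.INTER_CUBIC);cv2.imwrite('pics/s1.png',c)
E
```

```text
(no output)
```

View pics/k1.png

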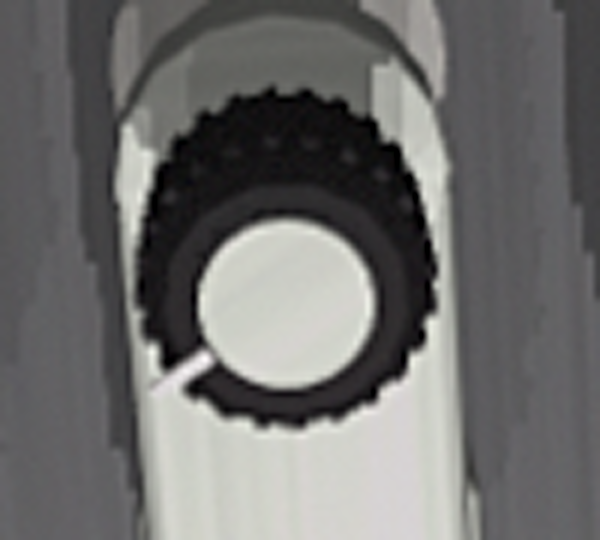

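View pics/s1.png

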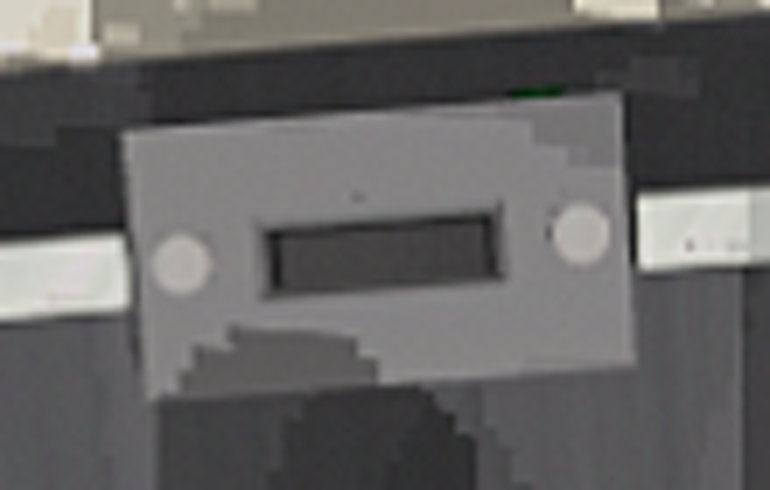

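```bash
python3 - <<'E'
from h import *
D=frame(.11);k=np.array([.5241,.0445,.1754])+.002*D[:,0]+.0006*D[:,1]
print(k); delta(k+.002*D[:,2],toolR(D,-1.5))
E
```

```text
[0.52578936 0.04529023 0.17633894]
dp [ 0.404  0.066 -0.716] rot [-0.    -0.01   0.017] q [-0.155 -0.111  2.009  0.169  0.78  -1.849]
```

Request:
{"method": "send_rows", "body": {"deltas": [{"dp": [0.2, 0.03, -0.35], "rotation": [0, -0.01, 0.02]}, {"dp": [0.2, 0.03, -0.35], "rotation": [0, -0.01, 0.02]}, {"dp": [0.3, 0.05, -0.53], "rotation": [0, -0.01, 0.02]}, {"dp": [0.404, 0.066, -0.716], "rotation": [0, -0.01, 0.02]}, {"dp": [0.404, 0.066, -0.716], "rotation": [0, -0.01, 0.02]}, {"dp": [0.404, 0.066, -0.716], "rotation": [0, -0.01, 0.02]}], "fingers": -0.2}}

```text
clock: 4.25
position: [0.5256, 0.0469, 0.1779]
ee_rot: [0.24, -0.023, 0.97, 0.022]
contact_force: [0.1, -0.1, 0.6]
width: 0.0513
```

```bash
python3 - <<'E'
from h import *
D=frame(.11);k=np.array([.5258,.0453,.1763]); delta(k+.002*D[:,2],toolR(D,-1.5)); print(monitor.get_state()['contact_force'],monitor.get_state()['moment'])
grab('wrist','w2')
E
```

```text
dp [-0.006 -0.014  0.002] rot [ 0.002 -0.002 -0.017] q [-0.114  0.065  2.088  0.217  0.522 -1.896]
[ 0.10771214 -0.12155207  0.60107757] [-0.0412966   0.20715673  0.06951154]
```

View pics/w2.png

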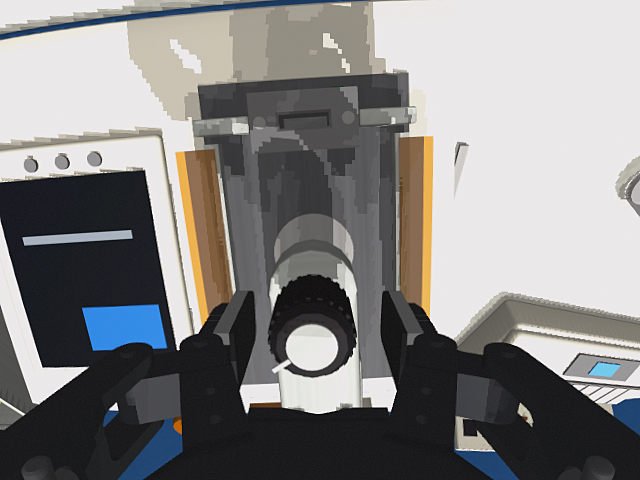

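Request:
{"method": "send_rows", "body": {"deltas": [{"dp": [-0.006, -0.014, 0.0], "rotation": [0, 0, -0.017]}, {"dp": [-0.006, -0.014, 0.0], "rotation": [0, 0, -0.017]}]}}

```text
clock: 4.47
position: [0.5247, 0.0454, 0.1803]
ee_rot: [0.243, -0.02, 0.97, 0.021]
contact_force: [-0.0, 0.2, 0.4]
width: 0.0515
```

Request:
{"method": "send_rows", "body": {"deltas": [{"dp": [0, 0, 0], "rotation": [0, 0, 0]}, {"dp": [0, 0, 0], "rotation": [0, 0, 0]}, {"dp": [0, 0, 0], "rotation": [0, 0, 0]}, {"dp": [0, 0, 0], "rotation": [0, 0, 0]}, {"dp": [0, 0, 0], "rotation": [0, 0, 0]}], "fingers": 1, "grip_force": 30}}

```text
clock: 4.88
position: [0.5245, 0.0449, 0.1803]
ee_rot: [0.243, -0.021, 0.97, 0.02]
contact_force: [-4.8, -5.3, 5.5]
width: 0.0293
```

```bash
python3 - <<'E'
from h import *
D=frame(.11);k=np.array([.5258,.0453,.1763]); delta(k+.002*D[:,2],toolR(D,-1.5)); s=monitor.get_state();print(s['position'],s['contact_force'],s['moment'],s['width'])
print(-D[:,2])
E
```

```text
dp [ 0.003  0.003 -0.018] rot [ 0.009  0.01  -0.006] q [-0.116  0.058  2.091  0.21   0.518 -1.887]
[0.52445098 0.04485641 0.18025552] [-4.75018964 -5.2702197   5.45076492] [-0.7168867   0.48755732 -0.34676355] 0.02927702160997056
[ 0.46663412  0.05153779 -0.88294759]
```

Request:
{"method": "send_rows", "body": {"deltas": [{"dp": [0, 0, 0], "rotation": [0.523, 0.058, -0.989]}, {"dp": [0, 0, 0], "rotation": [0.523, 0.058, -0.989]}, {"dp": [0, 0, 0], "rotation": [0.523, 0.058, -0.989]}, {"dp": [0, 0, 0], "rotation": [0.523, 0.058, -0.989]}, {"dp": [0, 0, 0], "rotation": [0.523, 0.058, -0.989]}, {"dp": [0, 0, 0], "rotation": [0.523, 0.058, -0.989]}]}}

```text
clock: 5.38
position: [0.5243, 0.0439, 0.1801]
ee_rot: [0.228, 0.248, 0.938, 0.085]
contact_force: [-5.8, -10.4, 6.1]
width: 0.0291
```

```bash
python3 - <<'E'
from h import *
s=monitor.get_state();print(s['qpos'].round(3),s['position'],s['contact_force'],s['moment'],s['width'])
grab('wrist','w3')
E
```

```text
[-0.116  0.058  2.091  0.204  0.519 -1.321] [0.5242613  0.04385786 0.18007171] [ -5.84434476 -10.40924532   6.09325812] [-1.52803362  0.59360816 -0.74453216] 0.02914055846892292
```

View pics/w3.png

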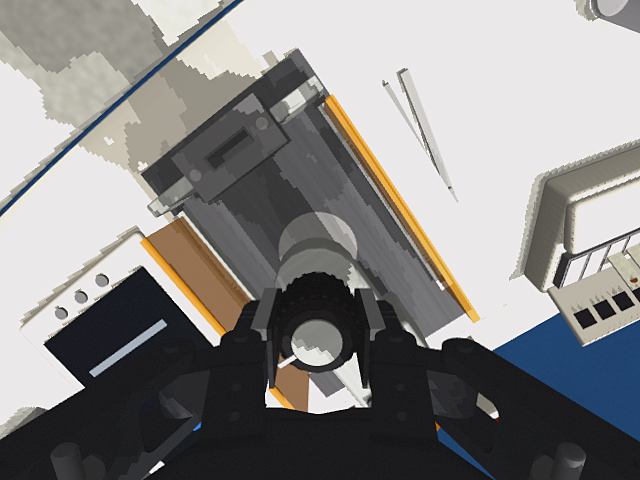

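Request:
{"method": "send_rows", "body": {"deltas": [{"dp": [-0.006, -0.012, 0], "rotation": [0.523, 0.058, -0.989]}, {"dp": [-0.006, -0.012, 0], "rotation": [0.523, 0.058, -0.989]}, {"dp": [-0.006, -0.012, 0], "rotation": [0.523, 0.058, -0.989]}, {"dp": [-0.006, -0.012, 0], "rotation": [0.523, 0.058, -0.989]}, {"dp": [-0.006, -0.012, 0], "rotation": [0.523, 0.058, -0.989]}, {"dp": [-0.006, -0.012, 0], "rotation": [0.523, 0.058, -0.989]}]}}

```text
clock: 5.93
position: [0.5235, 0.0429, 0.1797]
ee_rot: [0.195, 0.498, 0.832, 0.145]
contact_force: [-4.7, -8.6, 3.8]
width: 0.0292
```

Request:
{"method": "send_rows", "body": {"deltas": [{"dp": [0, 0, 0], "rotation": [0.523, 0.058, -0.989]}, {"dp": [0, 0, 0], "rotation": [0.523, 0.058, -0.989]}, {"dp": [0, 0, 0], "rotation": [0.523, 0.058, -0.989]}, {"dp": [0, 0, 0], "rotation": [0.523, 0.058, -0.989]}, {"dp": [0, 0, 0], "rotation": [0.523, 0.058, -0.989]}, {"dp": [0, 0, 0], "rotation": [0.523, 0.058, -0.989]}]}}

```text
clock: 6.43
position: [0.5226, 0.0428, 0.1791]
ee_rot: [0.146, 0.709, 0.663, 0.192]
contact_force: [-6.3, -8.8, 4.3]
width: 0.0291
```

```bash
python3 - <<'E'
from h import *
s=monitor.get_state();print(s['qpos'].round(3),s['position'],s['contact_force'],s['moment'],s['width'])
grab('wrist','w4')
E
```

```text
[-0.119  0.058  2.092  0.205  0.524 -0.204] [0.52255962 0.04275135 0.17913774] [-6.26216359 -8.80263814  4.26687003] [-1.45150641  0.75528354 -0.71835351] 0.029134534952787308
```

View pics/w4.png

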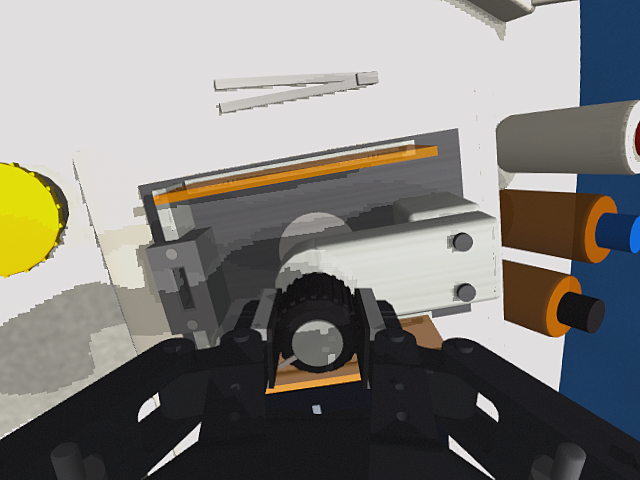

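Request:
{"method": "send_rows", "body": {"deltas": [{"dp": [-0.008, -0.012, 0], "rotation": [0.523, 0.058, -0.989]}, {"dp": [-0.008, -0.012, 0], "rotation": [0.523, 0.058, -0.989]}, {"dp": [-0.008, -0.012, 0], "rotation": [0.523, 0.058, -0.989]}, {"dp": [-0.008, -0.012, 0], "rotation": [0.523, 0.058, -0.989]}, {"dp": [-0.008, -0.012, 0], "rotation": [0.523, 0.058, -0.989]}, {"dp": [-0.008, -0.012, 0], "rotation": [0.523, 0.058, -0.989]}]}}

```text
clock: 6.98
position: [0.5215, 0.0428, 0.1787]
ee_rot: [0.086, 0.865, 0.441, 0.225]
contact_force: [-3.7, -2.4, 0.5]
width: 0.0291
```

Request:
{"method": "send_rows", "body": {"deltas": [{"dp": [0, 0, 0], "rotation": [0.523, 0.058, -0.989]}, {"dp": [0, 0, 0], "rotation": [0.523, 0.058, -0.989]}, {"dp": [0, 0, 0], "rotation": [0.523, 0.058, -0.989]}, {"dp": [0, 0, 0], "rotation": [0.523, 0.058, -0.989]}, {"dp": [0, 0, 0], "rotation": [0.523, 0.058, -0.989]}, {"dp": [0, 0, 0], "rotation": [0.523, 0.058, -0.989]}]}}

```text
clock: 7.48
position: [0.5208, 0.0436, 0.1783]
ee_rot: [0.019, 0.953, 0.185, 0.239]
contact_force: [-4.6, 1.6, 2.0]
width: 0.0288
```

```bash
python3 - <<'E'
from h import *
s=monitor.get_state();print(s['qpos'].round(3),s['position'],s['contact_force'],s['moment'],s['width'])
grab('wrist','w5')
D=frame(.11); print(R.from_quat(s['ee_rot'],scalar_first=True).as_matrix()[:,2]@-D)
E
```

```text
[-0.123  0.058  2.093  0.218  0.529  0.901] [0.52082181 0.04363434 0.17832402] [-4.62295321  1.64365415  2.01841883] [-0.02259875  0.6995727   0.11756466] 0.028784163442916445
[ 0.00492547 -0.00184143  0.99998617]
```

View pics/w5.png

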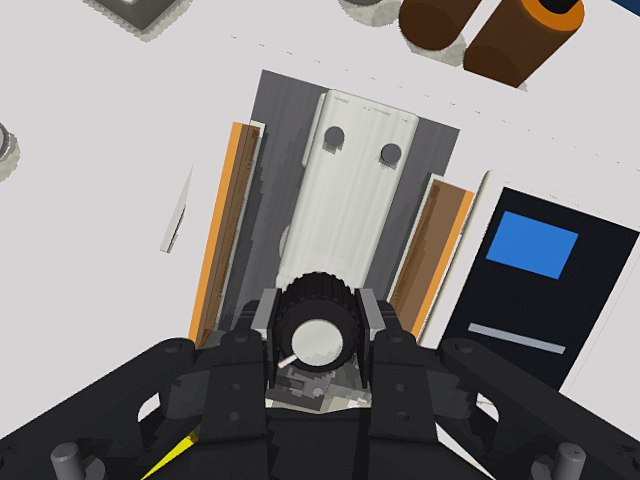

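Request:
{"method": "send_rows", "body": {"deltas": [{"dp": [-0.005, 0.004, 0], "rotation": [0.523, 0.058, -0.989]}, {"dp": [-0.005, 0.004, 0], "rotation": [0.523, 0.058, -0.989]}, {"dp": [-0.005, 0.004, 0], "rotation": [0.523, 0.058, -0.989]}, {"dp": [-0.005, 0.004, 0], "rotation": [0.523, 0.058, -0.989]}, {"dp": [-0.005, 0.004, 0], "rotation": [0.523, 0.058, -0.989]}, {"dp": [-0.005, 0.004, 0], "rotation": [0.523, 0.058, -0.989]}]}}

```text
clock: 8.03
position: [0.5206, 0.0447, 0.1784]
ee_rot: [-0.049, 0.967, -0.086, 0.235]
contact_force: [-2.1, 4.0, -0.2]
width: 0.029
```

Request:
{"method": "send_rows", "body": {"deltas": [{"dp": [0, 0, 0], "rotation": [0.523, 0.058, -0.989]}, {"dp": [0, 0, 0], "rotation": [0.523, 0.058, -0.989]}, {"dp": [0, 0, 0], "rotation": [0.523, 0.058, -0.989]}, {"dp": [0, 0, 0], "rotation": [0.523, 0.058, -0.989]}, {"dp": [0, 0, 0], "rotation": [0.523, 0.058, -0.989]}, {"dp": [0, 0, 0], "rotation": [0.523, 0.058, -0.989]}]}}

```text
clock: 8.53
position: [0.521, 0.0456, 0.1786]
ee_rot: [-0.114, 0.905, -0.35, 0.212]
contact_force: [-0.9, 10.8, -0.5]
width: 0.0295
```

```bash
python3 - <<'E'
from h import *
s=monitor.get_state();print(s['qpos'].round(3),s['position'],s['contact_force'],s['moment'],s['width'])
grab('wrist','w6')
E
```

```text
[-0.122  0.057  2.094  0.228  0.528  2.016] [0.52099273 0.04563739 0.17862942] [-0.9438787  10.75907105 -0.45454972] [1.32244902 0.29646489 0.72588359] 0.029452563573022183
```

View pics/w6.png

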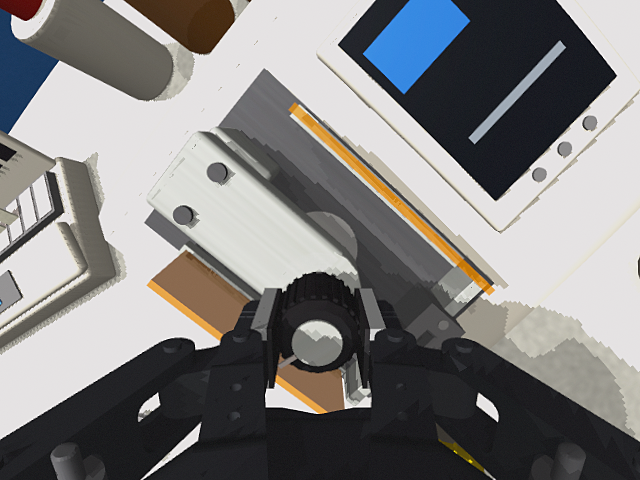

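Request:
{"method": "send_rows", "body": {"deltas": [{"dp": [0, 0, 0], "rotation": [0, 0, 0]}, {"dp": [0, 0, 0], "rotation": [0, 0, 0]}, {"dp": [0, 0, 0], "rotation": [0, 0, 0]}, {"dp": [0, 0, 0], "rotation": [0, 0, 0]}], "fingers": -0.2}}

```text
clock: 8.92
position: [0.5223, 0.0432, 0.1792]
ee_rot: [-0.112, 0.905, -0.349, 0.215]
contact_force: [0.2, 0.1, -0.9]
width: 0.0514
```

Request:
{"method": "send_rows", "body": {"deltas": [{"dp": [-0.1, -0.01, 0.19], "rotation": [0, 0, 0]}, {"dp": [-0.2, -0.02, 0.37], "rotation": [0, 0, 0]}, {"dp": [-0.39, -0.04, 0.74], "rotation": [0, 0, 0]}, {"dp": [-0.39, -0.04, 0.74], "rotation": [0, 0, 0]}, {"dp": [-0.39, -0.04, 0.74], "rotation": [0, 0, 0]}]}}

```text
clock: 9.33
position: [0.4763, 0.0381, 0.2715]
ee_rot: [-0.113, 0.905, -0.349, 0.218]
contact_force: [0.0, -0.1, 0.1]
width: 0.0515
```

```bash
python3 - <<'E'
from h import *
s=monitor.get_state();print(s['qpos'].round(3),s['position'],s['contact_force'],s['moment'],s['width'])
grab('wrist','w7')
# next: over guard, tool down, y along guard x (yaw -.364)
y=np.array([np.cos(-.364),np.sin(-.364),0]);z=np.array([0,0,-1.]);Rt=np.c_[np.cross(y,z),y,z]
rv=R.from_matrix(Rt)*R.from_quat(s['ee_rot'],scalar_first=True).inv()
delta([.445,-.355,.26],Rt)
E
```

```text
[-0.159 -0.122  2.004  0.18   0.787  2.051] [0.47633346 0.03810047 0.27150827] [ 0.03554217 -0.13052439  0.11305718] [ 0.0449746   0.18300999 -0.02282719] 0.05149309324132676
dp [-0.256 -3.277 -0.077] rot [-1.02   0.54   3.796] q [-0.159 -0.119  2.006  0.18   0.786  2.051]
```

View pics/w7.png

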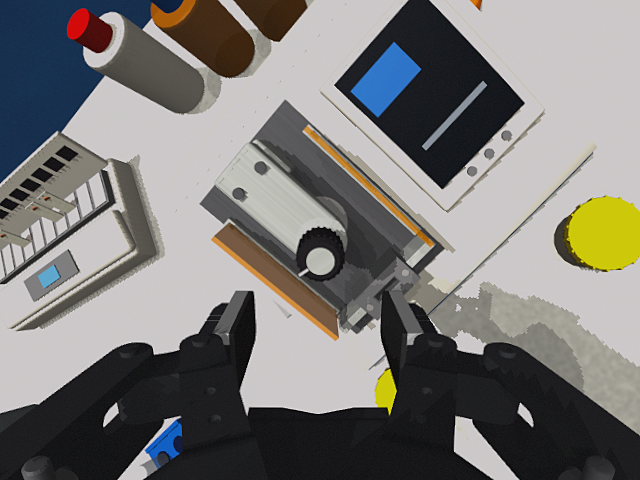

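Request:
{"method": "send_rows", "body": {"deltas": [{"dp": [-0.3, -0.82, 0.2], "rotation": [-0.255, 0.135, 0.949]}, {"dp": [-0.3, -0.82, 0.2], "rotation": [-0.255, 0.135, 0.949]}, {"dp": [-0.3, -0.82, 0.2], "rotation": [-0.255, 0.135, 0.949]}, {"dp": [-0.3, -0.82, 0.2], "rotation": [-0.255, 0.135, 0.949]}, {"dp": [-0.3, -0.82, 0.2], "rotation": [-0.255, 0.135, 0.949]}]}}

```text
clock: 9.8
position: [0.4387, -0.063, 0.2906]
ee_rot: [-0.09, 0.972, -0.13, 0.175]
contact_force: [0.7, 0.9, 0.4]
width: 0.0511
```

Request:
{"method": "send_rows", "body": {"deltas": [{"dp": [-0.1, -0.82, 0], "rotation": [-0.255, 0.135, 0.949]}, {"dp": [-0.1, -0.82, 0], "rotation": [-0.255, 0.135, 0.949]}, {"dp": [-0.1, -0.82, 0], "rotation": [-0.255, 0.135, 0.949]}, {"dp": [-0.1, -0.82, 0], "rotation": [-0.255, 0.135, 0.949]}, {"dp": [-0.1, -0.82, 0], "rotation": [-0.255, 0.135, 0.949]}]}}

```text
clock: 10.22
position: [0.428, -0.1603, 0.2894]
ee_rot: [-0.065, 0.984, 0.109, 0.123]
contact_force: [0.2, 0.7, 0.2]
width: 0.0508
```

Request:
{"method": "send_rows", "body": {"deltas": [{"dp": [0, -0.82, 0], "rotation": [-0.255, 0.135, 0.949]}, {"dp": [0, -0.82, 0], "rotation": [-0.255, 0.135, 0.949]}, {"dp": [0, -0.82, 0], "rotation": [-0.255, 0.135, 0.949]}, {"dp": [0, -0.82, 0], "rotation": [-0.255, 0.135, 0.949]}, {"dp": [0, -0.82, 0], "rotation": [-0.255, 0.135, 0.949]}]}}

```text
clock: 10.63
position: [0.4281, -0.2563, 0.2898]
ee_rot: [-0.034, 0.936, 0.343, 0.065]
contact_force: [-0.3, 1.0, 0.1]
width: 0.0509
```

```bash
python3 - <<'E'
from h import *
y=np.array([np.cos(-.364),np.sin(-.364),0]);z=np.array([0,0,-1.]);Rt=np.c_[np.cross(y,z),y,z]
delta([.445,-.355,.26],Rt)
E
```

```text
dp [ 0.141 -0.822 -0.248] rot [-0.265  0.139  1.008] q [-0.783  0.13   1.608  0.15   1.412  0.062]
```

Request:
{"method": "send_rows", "body": {"deltas": [{"dp": [0.14, -0.82, -0.1], "rotation": [-0.263, 0.138, 1]}, {"dp": [0.14, -0.82, -0.1], "rotation": [-0.263, 0.138, 1]}, {"dp": [0.14, -0.82, -0.1], "rotation": [-0.263, 0.138, 1]}, {"dp": [0.14, -0.82, -0.1], "rotation": [-0.263, 0.138, 1]}, {"dp": [0.14, -0.82, -0.1], "rotation": [-0.263, 0.138, 1]}, {"dp": [0.14, -0.82, -0.1], "rotation": [-0.263, 0.138, 1]}]}}

```text
clock: 11.13
position: [0.4441, -0.353, 0.2786]
ee_rot: [-0.0, 0.825, 0.565, 0.002]
contact_force: [0.5, 0.0, -0.2]
width: 0.0511
```

```bash
python3 - <<'E'
from h import *
w=grab('wrist','w8')
c=np.array([.448,-.357,.114]);d=np.array([np.cos(1.207),np.sin(1.207),0])
print(proj(w,[c-.032*d,c,c+.032*d])); print(monitor.get_state()['position'],monitor.get_state()['qpos'].round(3))
E
```

```text
[[322.81503306 270.26838835]
 [322.64997514 232.0965802 ]
 [322.46685723 191.75568668]]
[ 0.44389594 -0.35324167  0.27904679] [-0.797  0.249  1.472  0.004  1.42  -0.426]
```

View pics/w8.png

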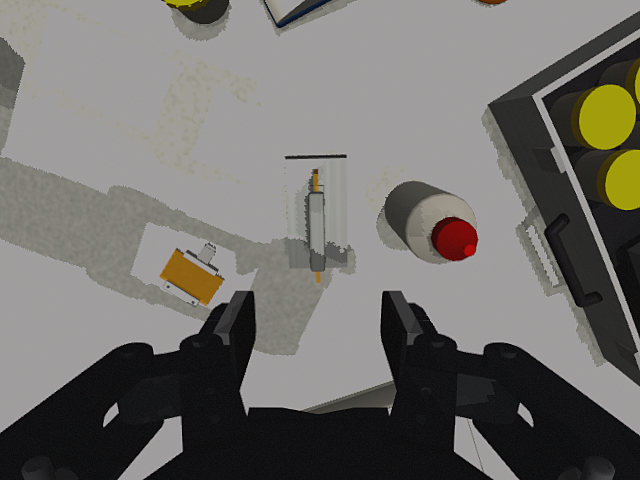

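```bash
python3 - <<'E'
from h import *
a=cv2.imread('pics/w8.png')
cv2.imwrite('pics/g1.png',cv2.resize(a[150:310,150:350],None,fx=3.7,fy=3.7,interpolation=cv2.INTER_CUBIC))
E
```

```text
(no output)
```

View pics/g1.png

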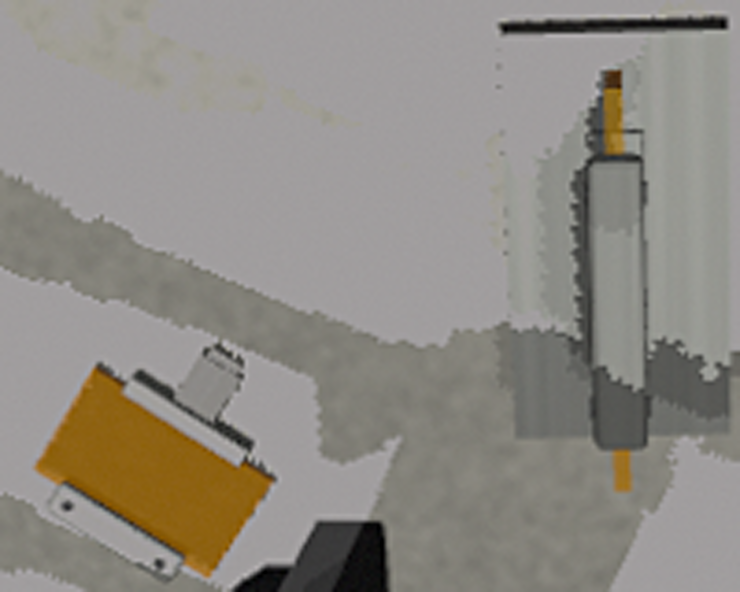

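```bash
cat >> h.py <<'E'
from scipy.optimize import brentq
def atz(p,uv,z):
    f=lambda d:towld(p,[uv],np.array([d]))[0,2]-z
    return towld(p,[uv],np.array([brentq(f,.02,3)]))[0]
def downR(yaw):
    y=np.array([np.cos(yaw),np.sin(yaw),0]);z=np.array([0,0,-1.]);return np.c_[np.cross(y,z),y,z]
E
python3 - <<'E'
from h import *
w=load('w8')
a=atz(w,(316.1,192.8),.114);b=atz(w,(317.2,269.9),.114);d=a-b;print(a,b,(a+b)/2,np.linalg.norm(d),np.arctan2(d[1],d[0])-np.pi/2)
yaw=np.arctan2(d[1],d[0])-np.pi/2;c=(a+b)/2
delta([c[0],c[1],.107],downR(yaw))
b=atz(w,(437,235),.166);print('bottle',b)
E
```

```text
[ 0.45451918 -0.3260636   0.114     ] [ 0.43246562 -0.3849444   0.114     ] [ 0.4434924 -0.355504   0.114    ] 0.06287534713153001 -0.3583725440745047
dp [-0.003 -0.019 -1.434] rot [-0.004  0.007  0.026] q [-0.797  0.249  1.472  0.004  1.42  -0.426]
bottle [ 0.52114967 -0.37406226  0.166     ]
```

Request:
{"method": "send_rows", "body": {"deltas": [{"dp": [-0.003, -0.019, -0.5], "rotation": [0, 0.007, 0.026]}, {"dp": [-0.003, -0.019, -0.9], "rotation": [0, 0.007, 0.026]}, {"dp": [-0.003, -0.019, -0.9], "rotation": [0, 0.007, 0.026]}, {"dp": [-0.003, -0.019, -0.9], "rotation": [0, 0.007, 0.026]}]}}

```text
clock: 11.52
position: [0.4404, -0.3534, 0.1663]
ee_rot: [-0.006, 0.822, 0.57, -0.001]
contact_force: [-0.4, -0.1, 0.4]
width: 0.0514
```

```bash
python3 - <<'E'
from h import *
w=grab('wrist','w9')
delta([.4435,-.3555,.107],downR(-.358))
print(proj(w,[[ 0.45451918,-0.3260636,0.114],[ 0.43246562,-0.3849444,0.114]]))
E
```

```text
dp [ 0.013 -0.004 -0.52 ] rot [-0.01  -0.008 -0.   ] q [-0.8    0.323  1.646  0.     1.179 -0.442]
[[324.68152486 221.01751434]
 [324.14843496 338.01054544]]
```

View pics/w9.png

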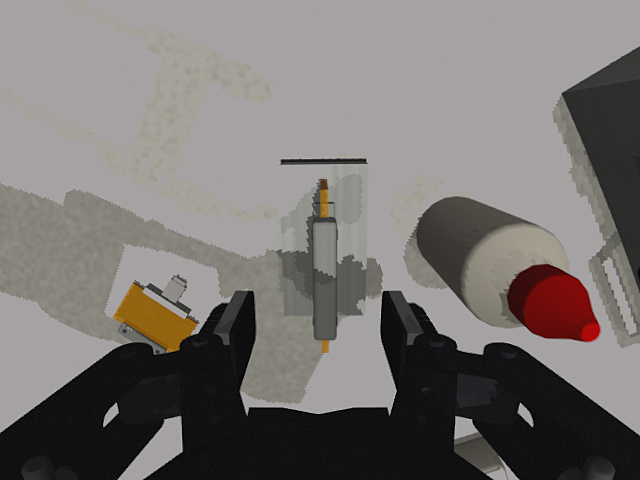

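Request:
{"method": "send_rows", "body": {"deltas": [{"dp": [0.013, -0.004, -0.25], "rotation": [-0.01, -0.008, 0]}, {"dp": [0.013, -0.004, -0.4], "rotation": [-0.01, -0.008, 0]}, {"dp": [0.013, -0.004, -0.52], "rotation": [-0.01, -0.008, 0]}, {"dp": [0.013, -0.004, -0.52], "rotation": [-0.01, -0.008, 0]}, {"dp": [0.013, -0.004, -0.52], "rotation": [-0.01, -0.008, 0]}]}}

```text
clock: 11.98
position: [0.446, -0.3583, 0.111]
ee_rot: [0.005, 0.821, 0.57, 0.0]
contact_force: [0.7, -1.0, 0.0]
width: 0.0511
```

```bash
python3 - <<'E'
from h import *
w=grab('wrist','w10')
delta([.4435,-.3555,.107],downR(-.358))
print(monitor.get_state()['contact_force'])
E
```

```text
dp [-0.024  0.027 -0.038] rot [ 0.016  0.014 -0.003] q [-7.980e-01  3.780e-01  1.724e+00 -1.000e-03  1.030e+00 -4.410e-01]
[-0.5184166   0.00828694 -0.34955216]
```

View pics/w10.png

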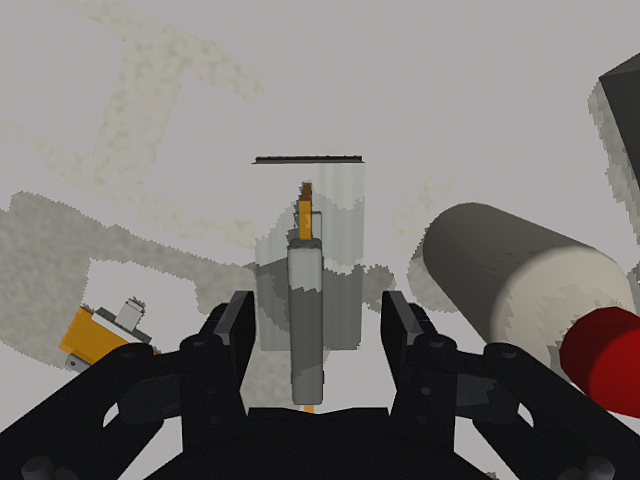

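Request:
{"method": "send_rows", "body": {"deltas": [{"dp": [-0.024, 0.027, -0.03], "rotation": [0.015, 0.014, -0.003]}, {"dp": [-0.024, 0.027, -0.03], "rotation": [0.015, 0.014, -0.003]}, {"dp": [-0.024, 0.027, -0.03], "rotation": [0.015, 0.014, -0.003]}]}}

```text
clock: 12.28
position: [0.4426, -0.3547, 0.1066]
ee_rot: [-0.001, 0.821, 0.57, -0.0]
contact_force: [-1.1, -0.2, -0.2]
width: 0.0513
```

```bash
python3 - <<'E'
from h import *
w=grab('wrist','w11')
delta([.4435,-.3555,.107],downR(-.358))
E
```

```text
dp [ 0.007 -0.007  0.005] rot [-0.002 -0.004 -0.002] q [-7.980e-01  3.820e-01  1.732e+00 -1.000e-03  1.030e+00 -4.400e-01]
```

View pics/w11.png

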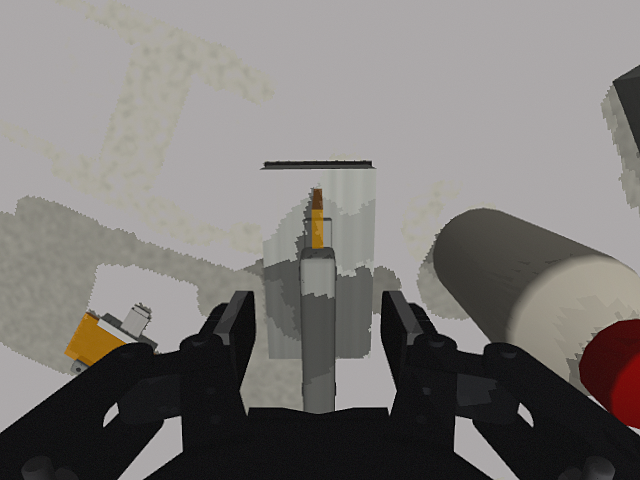

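Request:
{"method": "send_rows", "body": {"deltas": [{"dp": [0, 0, 0], "rotation": [0, 0, 0]}, {"dp": [0, 0, 0], "rotation": [0, 0, 0]}, {"dp": [0, 0, 0], "rotation": [0, 0, 0]}, {"dp": [0, 0, 0], "rotation": [0, 0, 0]}, {"dp": [0, 0, 0], "rotation": [0, 0, 0]}, {"dp": [0, 0, 0], "rotation": [0, 0, 0]}], "fingers": 1, "grip_force": 60}}

```text
clock: 12.83
position: [0.4426, -0.3547, 0.1058]
ee_rot: [-0.001, 0.821, 0.57, -0.001]
contact_force: [0.2, -0.2, 2.5]
width: 0.0113
```

Request:
{"method": "send_rows", "body": {"deltas": [{"dp": [0, 0, 0.15], "rotation": [0, 0, 0]}, {"dp": [0, 0, 0.3], "rotation": [0, 0, 0]}, {"dp": [0, 0, 0.5], "rotation": [0, 0, 0]}, {"dp": [0, 0, 0.8], "rotation": [0, 0, 0]}, {"dp": [0, 0, 1], "rotation": [0, 0, 0]}, {"dp": [0, 0, 1], "rotation": [0, 0, 0]}]}}

```text
clock: 13.33
position: [0.4444, -0.3565, 0.2309]
ee_rot: [0.003, 0.821, 0.57, 0.0]
contact_force: [-0.0, 0.4, -0.9]
width: 0.011
```

```bash
python3 - <<'E'
from h import *
w=grab('wrist','w12'); s=monitor.get_state();print(s['qpos'].round(3),s['position'],s['contact_force'],s['moment'],s['width'])
E
```

```text
[-7.980e-01  2.780e-01  1.558e+00 -1.000e-03  1.304e+00 -4.410e-01] [ 0.44343361 -0.3555299   0.2281997 ] [ 1.00679313 -0.02959363 -1.87090426] [-0.00723343  0.04910751 -0.01925391] 0.010923646821463781
```

View pics/w12.png

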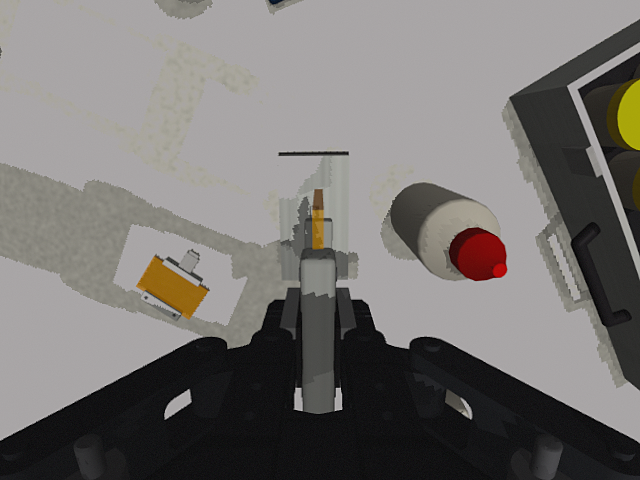

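```bash
python3 - <<'E'
from h import *
a=cv2.imread('pics/w7.png')
cv2.imwrite('pics/k7.png',cv2.resize(a[215:350,285:445],None,fx=5,fy=5,interpolation=cv2.INTER_CUBIC)[:600,:800])
E
```

```text
(no output)
```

View pics/k7.png

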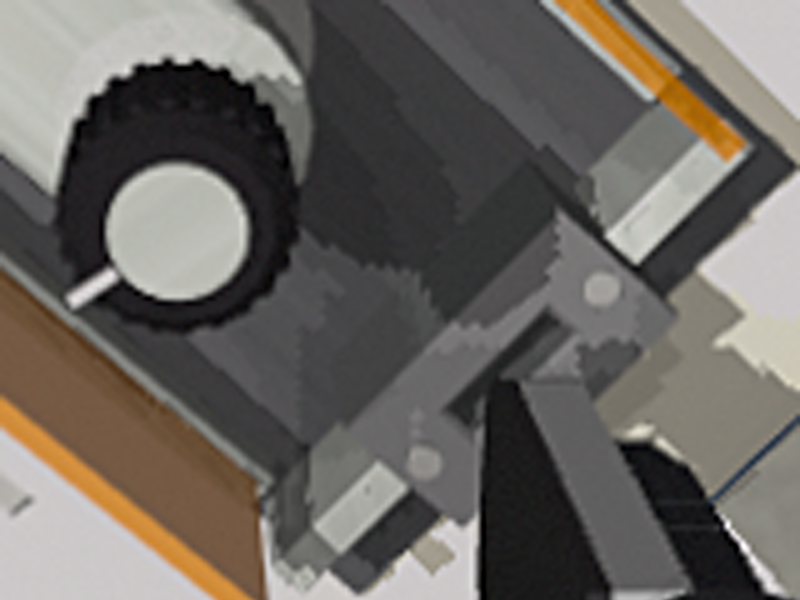

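```bash
cat > fit.py <<'E'
from h import *
from scipy.optimize import least_squares
D=frame(.11)
obs=[('w1',(322.1,264.9),(314.0,135.5)),('w7',(320.0,260.8),(387.2,289.7))]
P={n:load(n) for n,_,_ in obs}
# tool rotation from camera extrinsics: cam axes in tool const
C=np.array([[0,-.964,-.267],[1,0,0],[0,-.267,.964]])
def res(v,full=False):
    K=v[:3];e=np.r_[v[3:5],0]
    S=K-.076*D[:,2]-.075*D[:,0];r=[]
    for n,a,b in obs:
        p=P[n];Rc=R.from_rotvec(p['rvec']).as_matrix();Rt=Rc.T@C.T
        q=proj(p,np.array([K,S])-Rt@e)  # point seen as if shifted by -e
        r+=[q[0]-a,q[1]-b]
    return np.concatenate(r)
s=least_squares(res,np.r_[.517,.0437,.1895,0,0]);v=s.x
print('K',v[:3],'e mm',v[3:]*1e3,'res',s.fun.round(2))
K=v[:3];print('knobgrip',K-.016*D[:,2],'slot',K-.076*D[:,2]-.075*D[:,0])
t=load('top0');sc=load('scene0')
print(proj(t,K),(297.4,251.7),proj(sc,K),(341.2,218))
E
python3 fit.py
```

```text
K [0.5185155  0.04409017 0.18974249] e mm [ 0.43315545 -0.11740165] res [ 0.11  0.08 -0.14 -0.09  0.16 -0.   -0.22 -0.01]
knobgrip [0.52598165 0.04491477 0.17561533] slot [0.48815886 0.04073741 0.0874281 ]
[[296.94704502 250.95520819]] (297.4, 251.7) [[340.77177248 218.57544116]] (341.2, 218)
```

```bash
cat > ax.py <<'E'
from h import *
D=frame(.11)
d=[([.5245,.0449,.1803],[.243,-.021,.97,.02]),([0.5243,0.0439,0.1801],[0.228,0.248,0.938,0.085]),([0.5235,0.0429,0.1797],[0.195,0.498,0.832,0.145]),([0.5226,0.0428,0.1791],[0.146,0.709,0.663,0.192]),([0.5215,0.0428,0.1787],[0.086,0.865,0.441,0.225]),([0.5208,0.0436,0.1783],[0.019,0.953,0.185,0.239]),([0.5206,0.0447,0.1784],[-0.049,0.967,-0.086,0.235]),([0.521,0.0456,0.1786],[-0.114,0.905,-0.35,0.212])]
A=[];b=[]
for p,q in d:
    Rt=R.from_quat(np.array(q)/np.linalg.norm(q),scalar_first=True).as_matrix()
    A.append(np.c_[np.eye(3),-Rt[:,:2]]);b.append(p)
A=np.vstack(A);b=np.ravel(b)
x,r,_,_=np.linalg.lstsq(A,b,rcond=None);print(x*1e3,'rms mm',np.sqrt(np.mean((A@x-b)**2))*1e3)
k=np.array([.52598,.04491,.17562])
print('axis point minus cam knob, in deck frame mm',(x[:3]-k)@D*1e3)
E
python3 ax.py
```

```text
[ 5.22487211e+02  4.46103448e+01  1.79253802e+02  2.05131672e+00
 -2.57659440e-01] rms mm 0.10392751465868492
axis point minus cam knob, in deck frame mm [-1.38838882  0.08558827  4.85375443]
```

```bash
python3 - <<'E'
from h import *
w=load('w12');C=np.array([[0,-.964,-.267],[1,0,0],[0,-.267,.964]])
Rt=R.from_rotvec(w['rvec']).as_matrix().T@C.T
p=np.array([ 0.44343361,-0.3555299,0.2281997])
pts=np.array([[.032,-.006,-.008],[.032,.006,-.008],[-.032,-.006,-.008],[-.032,.006,-.008],[.046,0,.008],[.046,0,.07],[.030,-.007,.07],[.030,.007,.07]])
im=cv2.imread('pics/w12.png')
for o,col in ((0,(0,0,255)),):
    q=proj(w,p+(pts+[o,0,0])@Rt.T)
    print(q.round(1))
    for a in q: cv2.circle(im,tuple(int(round(v)) for v in a),1,col,-1)
cv2.imwrite('pics/w12b.png',cv2.resize(im[170:430,240:400],None,fx=2.3*1.6,fy=2.3,interpolation=cv2.INTER_CUBIC))
cv2.imwrite('pics/w12b.png',cv2.resize(im[170:430,240:400],None,fx=2.3,fy=2.3,interpolation=cv2.INTER_CUBIC))
E
```

```text
[[293.1 250.5]
 [329.3 250.5]
 [296.4 410.6]
 [327.8 410.6]
 [311.8 200.9]
 [313.6 182.2]
 [300.6 212.4]
 [326.8 212.3]]
```

View pics/w12b.png

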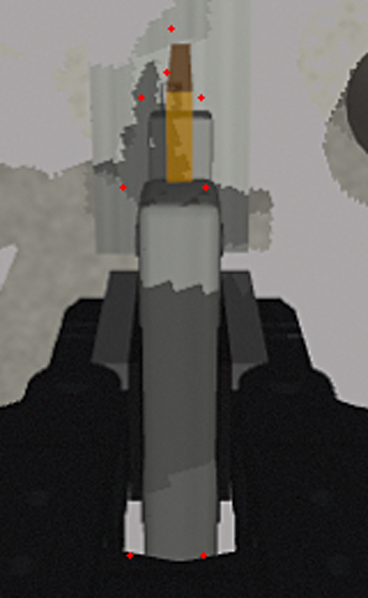

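```bash
python3 - <<'E'
from h import *
w=load('w12');C=np.array([[0,-.964,-.267],[1,0,0],[0,-.267,.964]])
Rt=R.from_rotvec(w['rvec']).as_matrix().T@C.T
cam=-R.from_rotvec(w['rvec']).as_matrix().T@w['tvec']
print('tcp implied',cam-Rt@[.0686,0,-.1246])
pts=np.array([[.032,-.006,-.008],[.032,.006,-.008],[-.032,-.006,-.008],[-.032,.006,-.008],[.046,0,.008],[.046,0,.07],[.030,-.007,.07],[.030,.007,.07]])
p=cam-Rt@[.0686,0,-.1246]
for dz in (0,.004): print(proj(w,p+(pts+[0,0,dz])@Rt.T).round(1))
X=cloud(w)
for uv in [(318,265),(318,300),(318,340),(318,380),(318,405)]:
    print(uv,w['depth'][uv[1],uv[0]],((X[uv[1],uv[0]]-p)@Rt*1e3).round(1))
E
```

```text
tcp implied [ 0.44508861 -0.35726043  0.2309055 ]
[[299.3 256. ]
 [336.2 256. ]
 [301.9 417.7]
 [333.7 417.7]
 [317.8 205.1]
 [317.8 184.8]
 [304.5 215.3]
 [331.1 215.3]]
[[299.9 252.4]
 [335.7 252.4]
 [302.3 410.5]
 [333.3 410.5]
 [317.8 203.2]
 [317.8 183.9]
 [304.8 213.8]
 [330.8 213.8]]
(318, 265) 0.121129 [29.5  0.1 -9.8]
(318, 300) 0.12483313 [17.1  0.1 -9.4]
(318, 340) 0.1296794 [ 1.7  0.1 -8.6]
(318, 380) 0.13457896 [-15.    0.1  -8.2]
(318, 405) 0.13637072 [-25.2   0.1  -9.1]
```

```bash
python3 - <<'E'
from h import *
D=frame(.11);sl=np.array([.4869,.0406,.0868])
delta(sl+.150*D[:,2],toolR(D,0))
E
```

```text
dp [-0.221  3.237 -0.075] rot [-0.118 -0.976  0.916] q [-7.980e-01  2.780e-01  1.558e+00 -1.000e-03  1.304e+00 -4.410e-01]
```

Request:
{"method": "send_rows", "body": {"deltas": [{"dp": [-0.02, 0.1, 0.25], "rotation": [0, 0, 0]}, {"dp": [-0.05, 0.4, 0.5], "rotation": [-0.03, -0.244, 0.229]}, {"dp": [-0.05, 0.8, 0.5], "rotation": [-0.03, -0.244, 0.229]}, {"dp": [-0.05, 0.8, 0.5], "rotation": [-0.03, -0.244, 0.229]}, {"dp": [-0.05, 0.8, 0.5], "rotation": [-0.03, -0.244, 0.229]}]}}

```text
clock: 13.8
position: [0.4345, -0.2548, 0.2846]
ee_rot: [0.037, 0.785, 0.616, 0.045]
contact_force: [-0.9, 0.1, -1.4]
width: 0.011
```

Request:
{"method": "send_rows", "body": {"deltas": [{"dp": [-0.05, 0.4, 0], "rotation": [-0.03, -0.244, 0.229]}, {"dp": [-0.05, 0.8, 0], "rotation": [-0.03, -0.244, 0.229]}, {"dp": [-0.05, 0.8, 0], "rotation": [-0.03, -0.244, 0.229]}, {"dp": [-0.05, 0.8, 0], "rotation": [-0.03, -0.244, 0.229]}]}}

```text
clock: 14.13
position: [0.4286, -0.1597, 0.2835]
ee_rot: [0.077, 0.745, 0.657, 0.09]
contact_force: [0.6, 0.7, -1.4]
width: 0.0115
```

Request:
{"method": "send_rows", "body": {"deltas": [{"dp": [-0.05, 0.4, 0], "rotation": [-0.03, -0.244, 0.229]}, {"dp": [-0.05, 0.8, 0], "rotation": [-0.03, -0.244, 0.229]}, {"dp": [-0.05, 0.8, 0], "rotation": [-0.03, -0.244, 0.229]}, {"dp": [-0.05, 0.8, 0], "rotation": [-0.03, -0.244, 0.229]}]}}

```text
clock: 14.47
position: [0.4233, -0.0649, 0.2841]
ee_rot: [0.118, 0.698, 0.693, 0.135]
contact_force: [-0.0, -0.3, -0.9]
width: 0.011
```

Request:
{"method": "send_rows", "body": {"deltas": [{"dp": [-0.05, 0.4, 0], "rotation": [-0.03, -0.244, 0.229]}, {"dp": [-0.05, 0.8, 0], "rotation": [-0.03, -0.244, 0.229]}, {"dp": [-0.05, 0.8, 0], "rotation": [-0.03, -0.244, 0.229]}, {"dp": [-0.05, 0.8, 0], "rotation": [-0.03, -0.244, 0.229]}, {"dp": [-0.05, 0.8, 0], "rotation": [-0.03, -0.244, 0.229]}]}}

```text
clock: 14.88
position: [0.4195, 0.0287, 0.2855]
ee_rot: [0.16, 0.647, 0.724, 0.178]
contact_force: [-0.0, -0.1, -1.4]
width: 0.0109
```

```bash
python3 - <<'E'
from h import *
D=frame(.11);sl=np.array([.4869,.0406,.0868])
w=grab('wrist','w13')
delta(sl+.130*D[:,2],toolR(D,0))
print(monitor.get_state()['position'])
E
```

```text
dp [ 0.054  0.048 -0.7  ] rot [ 0.002 -0.011 -0.002] q [-0.229 -0.231  2.04   0.202  0.882 -0.433]
[0.41974828 0.02812694 0.2856249 ]
```

View pics/w13.png

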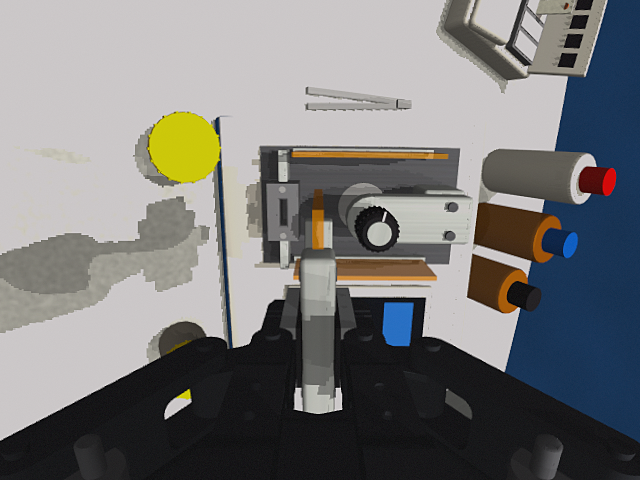

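Request:
{"method": "send_rows", "body": {"deltas": [{"dp": [0.054, 0.048, -0.3], "rotation": [0.002, -0.011, -0.002]}, {"dp": [0.054, 0.048, -0.5], "rotation": [0.002, -0.011, -0.002]}, {"dp": [0.054, 0.048, -0.7], "rotation": [0.002, -0.011, -0.002]}, {"dp": [0.054, 0.048, -0.7], "rotation": [0.002, -0.011, -0.002]}, {"dp": [0.054, 0.048, -0.7], "rotation": [0.002, -0.011, -0.002]}, {"dp": [0.054, 0.048, -0.7], "rotation": [0.002, -0.011, -0.002]}, {"dp": [0.054, 0.048, -0.7], "rotation": [0.002, -0.011, -0.002]}]}}

```text
clock: 15.52
position: [0.4269, 0.0341, 0.2038]
ee_rot: [0.163, 0.648, 0.722, 0.182]
contact_force: [0.8, 0.9, -1.6]
width: 0.0108
```

```bash
python3 - <<'E'
from h import *
D=frame(.11);sl=np.array([.4869,.0406,.0868])
w=grab('wrist','w14');t=grab('scene','sc14')
delta(sl+.130*D[:,2],toolR(D,0))
print(monitor.get_state()['position'])
im=cv2.imread('pics/w14.png');cv2.imwrite('pics/w14b.png',cv2.resize(im[120:320,200:420],None,fx=3.6,fy=3,interpolation=cv2.INTER_CUBIC)[:600])
im=cv2.imread('pics/sc14.png');cv2.imwrite('pics/sc14b.png',cv2.resize(im[160:310,280:420],None,fx=4,fy=4,interpolation=cv2.INTER_CUBIC))
o=load('w13')
for p,n in ((o,'w13'),(w,'w14')): print(n,proj(p,[sl,[.48816,.04074,.08743]]).round(1))
E
```

```text
dp [ 0.    -0.006 -0.016] rot [-0.002  0.008  0.001] q [-0.203 -0.139  2.203  0.253  0.621 -0.484]
[0.42622872 0.0346518  0.20344529]
w13 [[280.7 212.3]
 [282.3 212.3]]
w14 [[312.6 239. ]
 [314.6 239. ]]
```

View pics/w14b.png

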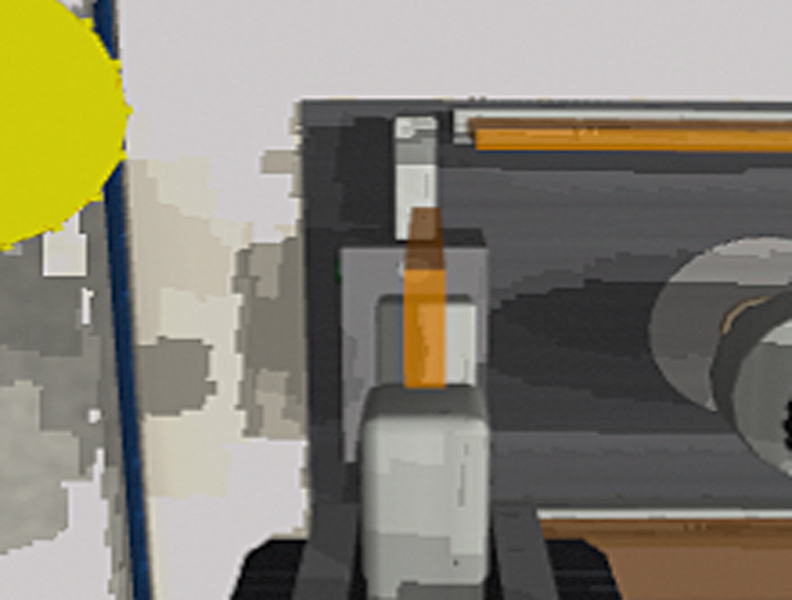

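View pics/sc14b.png

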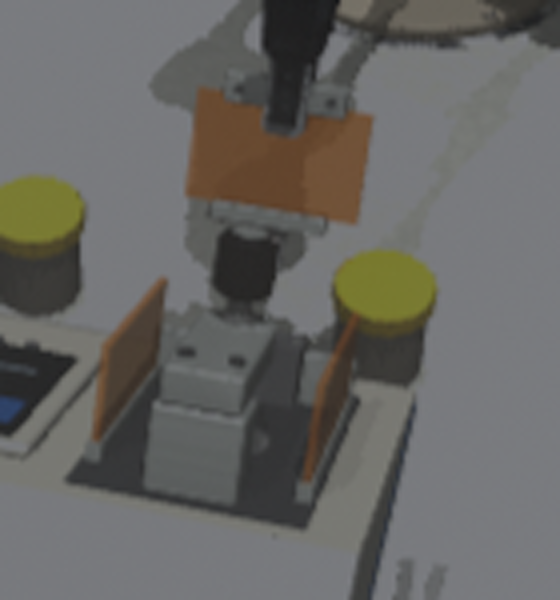

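```bash
cat >> h.py <<'E'
C=np.array([[0,-.964,-.267],[1,0,0],[0,-.267,.964]])
def intool(w,X):
    Rc=R.from_rotvec(np.ravel(w['rvec'])).as_matrix();Rt=Rc.T@C.T;cam=-Rc.T@np.ravel(w['tvec'])
    p=cam-Rt@[.0686,0,-.1246]
    return p,Rt,(np.asarray(X)-p)@Rt
E
python3 - <<'E'
from h import *
D=frame(.11)
w=load('w14');sl=np.array([.4869,.0406,.0868])
p,Rt,x=intool(w,[sl,[.48816,.04074,.08743]]);print(p,(x*1e3).round(2));print(R.from_matrix(Rt.T@toolR(D,0)).as_rotvec())
# w0 check
o=load('wrist0');print(intool(o,sl)[0])
s=monitor.get_state();print(s['position'],R.from_matrix(R.from_quat(s['ee_rot'],scalar_first=True).as_matrix().T@toolR(D,0)).as_rotvec())
E
```

```text
[0.42859156 0.03335694 0.20385155] [[  0.96  -3.67 130.95]
 [  0.96  -2.26 131.  ]]
[ 0.0045489   0.00126529 -0.00133129]
[ 0.24382866 -0.52093908  0.25025426]
[0.42622872 0.0346518  0.20344529] [ 3.95219426e-03 -9.31220537e-05 -7.97333261e-04]
```

```bash
python3 - <<'E'
from h import *
D=frame(.11)
for i in range(8):
    w=eyes.get_image('wrist');s=monitor.get_state()
    p,Rt,_=intool(w,[0,0,0])
    Rs=R.from_quat(s['ee_rot'],scalar_first=True).as_matrix()
    print((s['position']*1e3).round(2),(p*1e3).round(2),(1e3*R.from_matrix(Rs.T@toolR(D,0)).as_rotvec()).round(1),(1e3*R.from_matrix(Rt.T@toolR(D,0)).as_rotvec()).round(1),s['qd'].round(3))
E
```

```text
[425.86  34.87 203.15] [427.91  33.87 203.54] [ 3.4 -0.4 -0.6] [ 4.1  0.7 -0.8] [ 0.006  0.001  0.013  0.    -0.002  0.001]
[425.56  35.02 202.84] [427.56  34.08 203.24] [ 2.9 -0.7 -0.6] [ 3.5  0.3 -0.6] [ 0.005  0.002  0.011 -0.    -0.003 -0.001]
[425.32  35.17 202.57] [427.25  34.25 202.93] [ 2.4 -0.9 -0.5] [ 3.   0.1 -0.5] [ 0.003  0.004  0.009 -0.     0.    -0.   ]
[425.12  35.26 202.32] [427.    34.38 202.65] [ 2.  -1.1 -0.5] [ 2.5 -0.2 -0.4] [ 0.003  0.004  0.007 -0.001 -0.001  0.002]
[425.01  35.31 202.12] [426.82  34.47 202.41] [ 1.6 -1.2 -0.4] [ 2.  -0.4 -0.4] [-0.001  0.005  0.005 -0.     0.    -0.001]
[424.88  35.35 201.94] [426.69  34.54 202.21] [ 1.2 -1.4 -0.6] [ 1.6 -0.5 -0.4] [ 0.002  0.004  0.003 -0.001 -0.003 -0.001]
[424.85  35.37 201.82] [426.6   34.57 202.05] [ 1.  -1.4 -0.5] [ 1.3 -0.6 -0.5] [ 0.001  0.004  0.004 -0.    -0.     0.001]
[424.84  35.36 201.76] [426.55  34.59 201.92] [ 0.9 -1.5 -0.6] [ 1.1 -0.7 -0.5] [-0.     0.002  0.003 -0.001 -0.    -0.   ]
```

```bash
python3 - <<'E'
from h import *
D=frame(.11);sl=np.array([.4869,.0406,.0868])
delta(sl+.130*D[:,2],toolR(D,0))
print(-.0285*D[:,2]/.12, -.06*D[:,2]/.12)
E
```

```text
dp [ 0.012 -0.012 -0.001] rot [-0.003  0.001 -0.   ] q [-0.201 -0.138  2.206  0.253  0.62  -0.484]
[ 0.1108256   0.01224023 -0.20970005] [ 0.23331706  0.0257689  -0.4414738 ]
```

Correct, then descend so the tip is ~4 mm above the mouth, and settle.

Request:
{"method": "send_rows", "body": {"deltas": [{"dp": [0.012, -0.012, 0], "rotation": [-0.003, 0.001, 0]}, {"dp": [0.06, -0.006, -0.1], "rotation": [-0.003, 0.001, 0]}, {"dp": [0.114, 0, -0.195], "rotation": [-0.003, 0.001, 0]}, {"dp": [0.114, 0, -0.195], "rotation": [-0.003, 0.001, 0]}, {"dp": [0.114, 0, -0.195], "rotation": [-0.003, 0.001, 0]}, {"dp": [0.114, 0, -0.195], "rotation": [-0.003, 0.001, 0]}, {"dp": [0.114, 0, -0.195], "rotation": [-0.003, 0.001, 0]}, {"dp": [0.114, 0, -0.195], "rotation": [-0.003, 0.001, 0]}, {"dp": [0.114, 0, -0.195], "rotation": [-0.003, 0.001, 0]}]}}

```text
clock: 16.77
position: [0.4386, 0.0352, 0.1788]
ee_rot: [0.162, 0.647, 0.723, 0.181]
contact_force: [-0.1, 0.5, -1.7]
width: 0.0112
```

```bash
python3 - <<'E'
from h import *
D=frame(.11);sl=np.array([.4869,.0406,.0868])
w=grab('wrist','w15');
s=monitor.get_state()
print('err deck mm',((s['position']-sl)@D*1e3).round(2),s['contact_force'],(1e3*R.from_matrix(R.from_quat(s['ee_rot'],scalar_first=True).as_matrix().T@toolR(D,0)).as_rotvec()).round(1))
print(intool(w,[.48816,.04074,.08743])[2]*1e3)
im=cv2.imread('pics/w15.png');cv2.imwrite('pics/w15b.png',cv2.resize(im[120:320,220:420],None,fx=4,fy=3,interpolation=cv2.INTER_CUBIC)[:600])
E
```

```text
err deck mm [ 2.3000e-01 -4.0000e-02  1.0392e+02] [ 0.67398769  0.49473336 -0.87311162] [ 0.8  0.1 -0.1]
[  1.10616652  -0.44392533 103.3913222 ]
```

View pics/w15b.png

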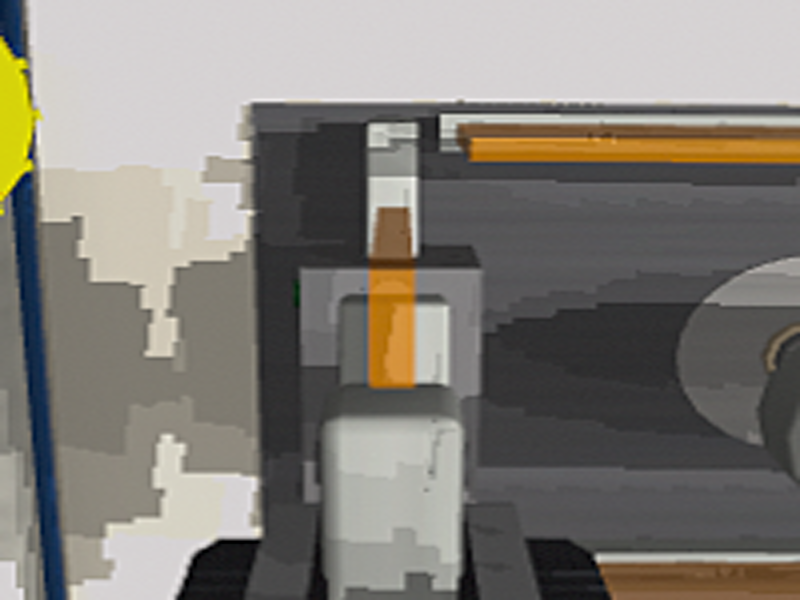

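Request:
{"method": "send_rows", "body": {"deltas": [{"dp": [0.02, 0.002, -0.048], "rotation": [0, 0, 0]}, {"dp": [0.046, 0.005, -0.094], "rotation": [0, 0, 0]}, {"dp": [0.072, 0.008, -0.141], "rotation": [0, 0, 0]}, {"dp": [0.072, 0.008, -0.141], "rotation": [0, 0, 0]}, {"dp": [0.072, 0.008, -0.141], "rotation": [0, 0, 0]}, {"dp": [0.072, 0.008, -0.141], "rotation": [0, 0, 0]}]}}

```text
clock: 17.32
position: [0.4471, 0.0363, 0.1609]
ee_rot: [0.161, 0.647, 0.723, 0.18]
contact_force: [0.9, -0.3, -0.9]
width: 0.0109
```

```bash
python3 - <<'E'
from h import *
D=frame(.11);sl=np.array([.4869,.0406,.0868])
s=monitor.get_state()
print('err deck mm',((s['position']-sl)@D*1e3).round(2),'F deck',s['contact_force']@D,s['width'],(1e3*R.from_matrix(R.from_quat(s['ee_rot'],scalar_first=True).as_matrix().T@toolR(D,0)).as_rotvec()).round(1))
E
```

```text
err deck mm [-5.200e-01  8.000e-02  8.424e+01] F deck [ 0.3333887  -0.42564807 -1.14853076] 0.010865356018754307 [-0.9 -0.4 -0.2]
```

Request:
{"method": "send_rows", "body": {"deltas": [{"dp": [0.022, 0.002, -0.036], "rotation": [0, 0, 0]}, {"dp": [0.042, 0.004, -0.074], "rotation": [0, 0, 0]}, {"dp": [0.06, 0.006, -0.107], "rotation": [0, 0, 0]}, {"dp": [0.06, 0.006, -0.107], "rotation": [0, 0, 0]}, {"dp": [0.06, 0.006, -0.107], "rotation": [0, 0, 0]}, {"dp": [0.06, 0.006, -0.107], "rotation": [0, 0, 0]}]}}

```text
clock: 17.82
position: [0.4546, 0.037, 0.1484]
ee_rot: [0.161, 0.647, 0.723, 0.18]
contact_force: [-0.4, 1.1, 0.9]
width: 0.0112
```

```bash
python3 - <<'E'
from h import *
D=frame(.11);sl=np.array([.4869,.0406,.0868])
s=monitor.get_state()
print('err deck mm',((s['position']-sl)@D*1e3).round(2),'F deck',s['contact_force']@D,s['width'],(1e3*R.from_matrix(R.from_quat(s['ee_rot'],scalar_first=True).as_matrix().T@toolR(D,0)).as_rotvec()).round(1))
E
```

```text
err deck mm [ 0.2  -0.   69.67] F deck [0.1364464  1.14781636 0.94797612] 0.01121342581101034 [ 0.2 -0.3 -0.2]
```

Request:
{"method": "send_rows", "body": {"deltas": [{"dp": [0.006, 0.001, -0.011], "rotation": [0, 0, 0]}, {"dp": [0.012, 0.001, -0.022], "rotation": [0, 0, 0]}, {"dp": [0.012, 0.001, -0.022], "rotation": [0, 0, 0]}, {"dp": [0.012, 0.001, -0.022], "rotation": [0, 0, 0]}, {"dp": [0.012, 0.001, -0.022], "rotation": [0, 0, 0]}]}}

```text
clock: 18.23
position: [0.4551, 0.0373, 0.1485]
ee_rot: [0.163, 0.646, 0.723, 0.181]
contact_force: [-27.3, -3.3, 38.5]
width: 0.0108
```

```bash
python3 - <<'E'
from h import *
D=frame(.11);sl=np.array([.4869,.0406,.0868])
s=monitor.get_state()
print('err deck mm',((s['position']-sl)@D*1e3).round(2),'F deck',s['contact_force']@D,s['width'])
w=grab('wrist','w16');grab('scene','sc16')
im=cv2.imread('pics/sc16.png');cv2.imwrite('pics/sc16b.png',cv2.resize(im[160:310,280:420],None,fx=4,fy=4,interpolation=cv2.INTER_CUBIC))
E
```

```text
err deck mm [ 0.73  0.19 69.45] F deck [-6.24035834 -0.26124874 46.91874955] 0.010785373255096854
```

View pics/w16.png

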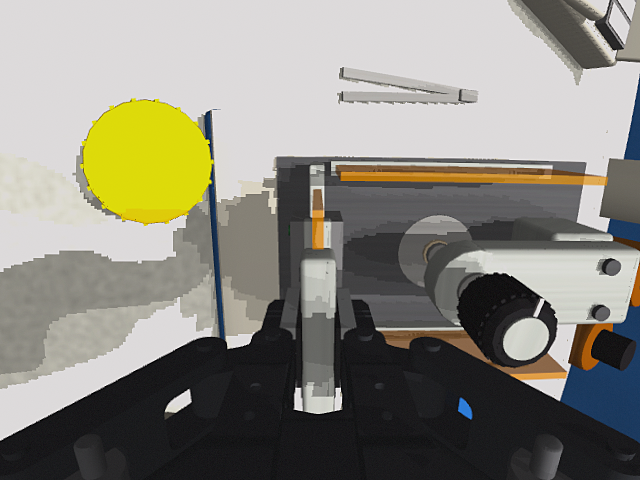

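View pics/sc16b.png

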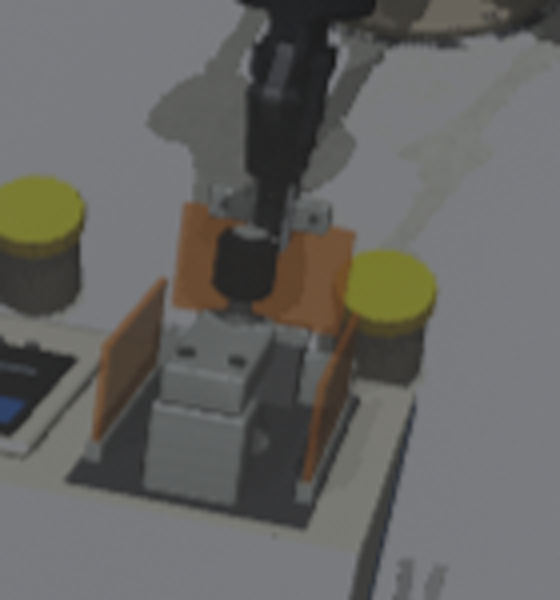

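Request:
{"method": "send_rows", "body": {"deltas": [{"dp": [-0.011, -0.001, 0.02], "rotation": [0, 0, 0]}, {"dp": [-0.011, -0.001, 0.02], "rotation": [0, 0, 0]}, {"dp": [-0.011, -0.001, 0.02], "rotation": [0, 0, 0]}, {"dp": [-0.011, -0.001, 0.02], "rotation": [0, 0, 0]}]}}

```text
clock: 18.67
position: [0.4546, 0.0371, 0.1483]
ee_rot: [0.161, 0.647, 0.723, 0.18]
contact_force: [-5.9, 0.9, 9.8]
width: 0.0109
```

Request:
{"method": "send_rows", "body": {"deltas": [{"dp": [0, 0, 0], "rotation": [0, 0, 0]}, {"dp": [0, 0, 0], "rotation": [0, 0, 0]}, {"dp": [0, 0, 0], "rotation": [0, 0, 0]}, {"dp": [0, 0, 0], "rotation": [0, 0, 0]}, {"dp": [0, 0, 0], "rotation": [0, 0, 0]}], "fingers": -0.1}}

```text
clock: 19.08
position: [0.4546, 0.0369, 0.148]
ee_rot: [0.161, 0.647, 0.723, 0.18]
contact_force: [0.1, 0.5, 0.4]
width: 0.0468
```

```bash
python3 - <<'E'
from h import *
D=frame(.11);sl=np.array([.4869,.0406,.0868])
s=monitor.get_state()
print('err deck mm',((s['position']-sl)@D*1e3).round(2),'F deck',s['contact_force']@D,s['width'])
w=grab('wrist','w17')
E
```

```text
err deck mm [ 1.000e-02 -1.600e-01  6.926e+01] F deck [0.34785622 0.44074939 0.23927182] 0.04680601154391505
```

View pics/w17.png

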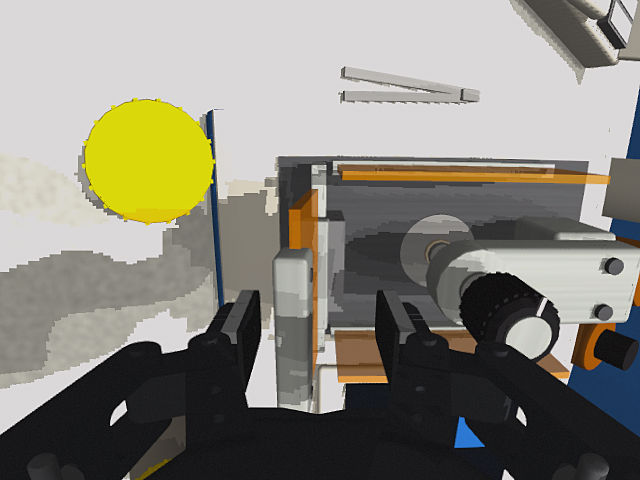

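Request:
{"method": "send_rows", "body": {"deltas": [{"dp": [-0.1, -0.01, 0.19], "rotation": [0, 0, 0]}, {"dp": [-0.2, -0.02, 0.37], "rotation": [0, 0, 0]}, {"dp": [-0.45, -0.05, 0.85], "rotation": [0, 0, 0]}, {"dp": [-0.45, -0.05, 0.85], "rotation": [0, 0, 0]}, {"dp": [-0.45, -0.05, 0.85], "rotation": [0, 0, 0]}, {"dp": [-0.45, -0.05, 0.85], "rotation": [0, 0, 0]}, {"dp": [-0.45, -0.05, 0.85], "rotation": [0, 0, 0]}, {"dp": [-0.45, -0.05, 0.85], "rotation": [0, 0, 0]}]}}

```text
clock: 19.8
position: [0.3999, 0.0312, 0.2485]
ee_rot: [0.16, 0.648, 0.723, 0.18]
contact_force: [0.1, 0.7, -1.2]
width: 0.047
```

```bash
python3 - <<'E'
from h import *
D=frame(.11)
w=grab('wrist','w18');grab('scene','sc18');grab('top','t18')
print(intool(w,[0,0,0])[0])
im=cv2.imread('pics/sc18.png');a=cv2.resize(im[160:310,280:420],None,fx=4,fy=4,interpolation=cv2.INTER_CUBIC)
cv2.imwrite('pics/sc18b.png',a)
E
```

```text
[0.40161234 0.03039218 0.24859694]
```

View pics/w18.png

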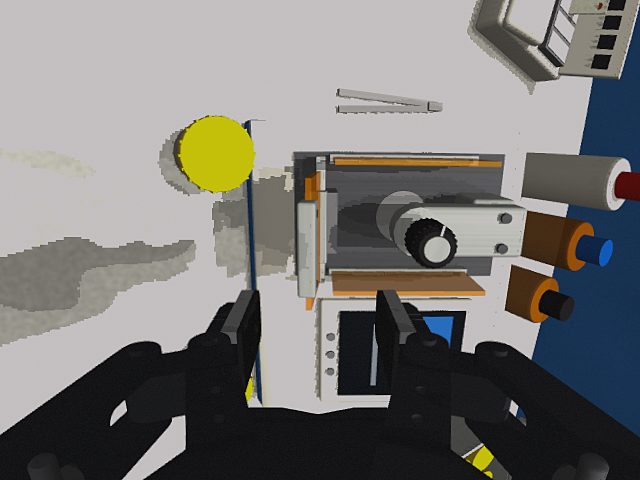

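View pics/sc18b.png

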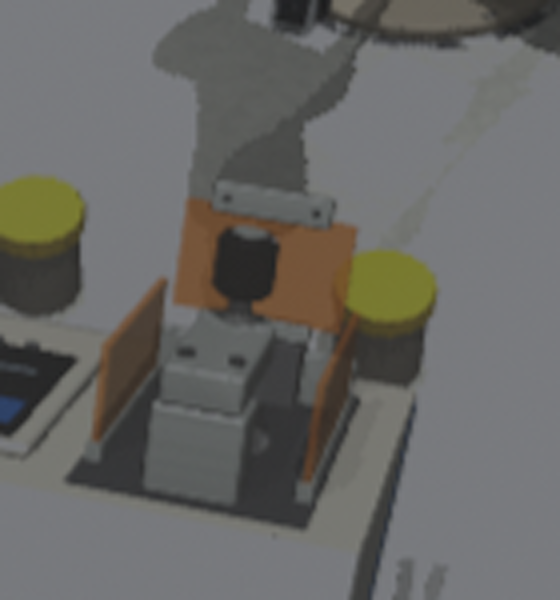

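View pics/t18.png

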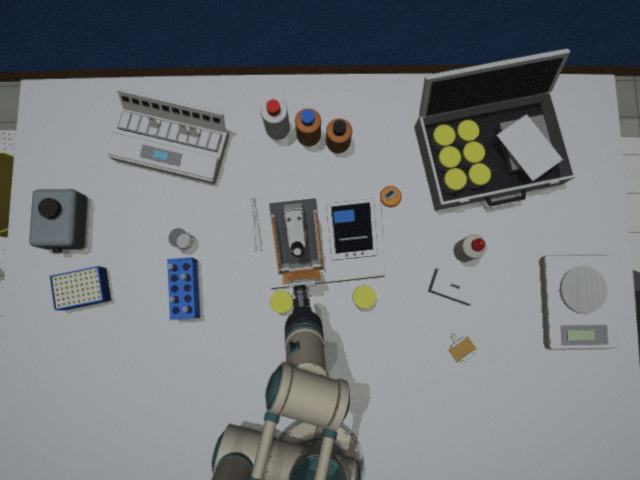

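```bash
python3 - <<'E'
from h import *
D=frame(.11);sl=np.array([.48816,.04074,.08743])
w=load('w18');X=cloud(w)
Y=(X-sl)@D*1e3
m=X[205:293,301:314].reshape(-1,3);m=m[~np.isnan(m).any(1)];y=(m-sl)@D*1e3
y=y[(y[:,2]>65)];print(len(y),np.median(y,0).round(1),y[:,1].min(),y[:,1].max())
b=np.median(y,0);print('lean from slot depth pivot',np.arctan2(b[0],b[2]+10))
# slot-mouth block-top check, mark angle
K=np.array([.5185155,.04409017,.18974249])
w1=load('w1')
def ang(p,uv):
    r=towld(p,[uv],np.array([1.]))[0]; cam=-R.from_rotvec(p['rvec']).as_matrix().T@p['tvec']
    d=r-cam;t=((K-cam)@D[:,2])/(d@D[:,2]);q=(cam+t*d-K)@D;print(q*1e3);return np.arctan2(q[1],q[0])
a=ang(w1,(275+180/6-.5,215+372/6-.5));b=ang(load('w7'),(285+92/5-.5,215+288/5-.5))
print('clockwise turn',(a-b)%(2*np.pi))
im=cv2.imread('pics/w18.png');cv2.imwrite('pics/w18k.png',cv2.resize(im[170:310,280:480],None,fx=4,fy=4,interpolation=cv2.INTER_CUBIC))
E
```

```text
1140 [-8.5  0.9 78.6] -29.200647660868903 29.004351778960217
lean from slot depth pivot -0.09509811817688443
[ 6.80608006e+00 -1.09099749e+01  4.18624700e-14]
[ 2.68317573e+00  1.26482273e+01 -4.29659469e-15]
clockwise turn 3.908396929669011
```

View pics/w18k.png

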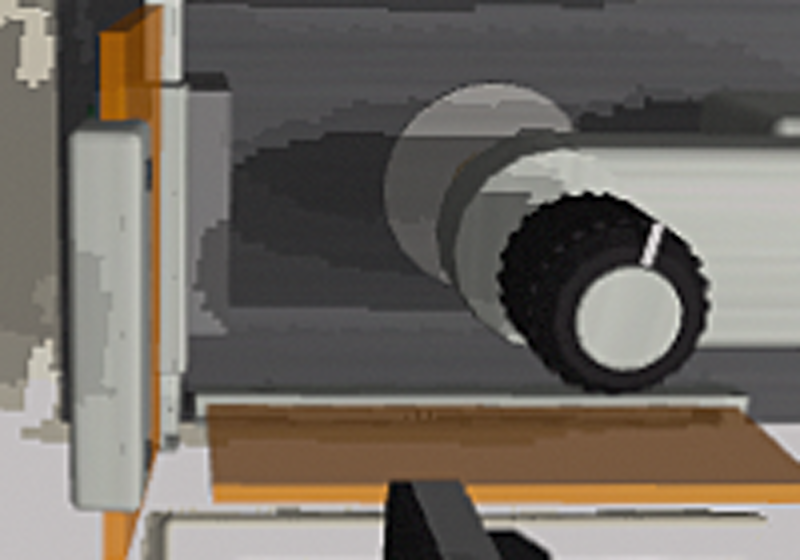

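```bash
python3 -c "
from rig import manip,monitor
print(monitor.get_state()['clock']); print(manip.sign_off())"
```

```text
19.95
the job is handed in; nothing more can be done
None
```

The job is handed in at 19.95 s. The press knob is tightened past its clutch, and the amber guard is in the interlock switch and released.

- **Knob:** I turned it clockwise in one stroke without regripping. The white mark moved 3.91 rad between the pictures before and after. The most the screw can need is 2.3 rad, so the clutch slipped at least 1.6 rad, about six clicks.
- **Guard:** I took the larger guard, the one standing in its stand, and left the smaller one lying on the bench. It went down with no contact force until the foot rail met the switch, and I then pressed it home with about 47 N. After release its bar top is 78.6 mm above the slot mouth, against 78 mm expected when fully home.
- **Lean:** The released guard leans about 0.095 rad to the front, within the 0.12 allowed.
- **Surroundings:** In the last top picture the jars, bottle, rack and other things look to be where they started, and the gripper is clear of everything.

The wrist camera and the arm's own position readings disagreed by about 1.5 mm near the analyser. I used the knob's axis found while turning it to place the slot, and the insertion confirmed it.

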